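# Fetch the drilled carrier out of the stack and load the keyed valve cartridges

### The arm

A 7-joint arm with a two-finger parallel gripper is mounted at the origin on the work surface. World frame = base frame: x ahead of the robot, y to its left, z up, the work surface at z = 0. Lengths are in m, angles in rad, forces in N, time in s.
With the tool pointing down it reaches from about 0.4 to 0.85 m from the base axis. Payload 4.4 kg.
Tool frame: the origin (TCP) lies midway between the tips of the shut fingers; the grasp point (between the pads) lies 19 mm behind it; z points along the fingers, y is the line along which they close (so a half turn about z gives the same grasp; the last joint's range is limited). The gripper opens to 94 mm and grips with 3 to 60 N. Pads are 16 mm wide; open, the fingers measure 119 mm over their backs; the gripper's body (75 mm by 177 mm) begins 78 mm behind the grasp point.
Start: joints at [1.136, 0.628, 0.038, 1.517, -0.027, 0.996, -0.02], TCP at [0.234, -0.606, 0.205] pointing down, gripper open.
Joint ranges: [-3.06, 3.06], [-0.37, 2.12], [-1.25, 1.32], [0.18, 2.47], [-1.1, 4.24], [0.23, 1.98], [-2.94, 2.94]. Speed limits (rad/s): [2.57, 2.57, 3.14, 3.14, 3.14, 3.14, 3.14].

### API

Orientations are given as a 3x3 rotation matrix whose columns are the frame's x, y, z axes.
In Python, from cell import robot gives the robot as it stands.
- The arm moves only by the shell command python3 shift.py 'ROWS' [FORCE]. ROWS is a JSON list of rows, 1 to 10 of them, each of 5 numbers: dx, dy, dz in m, then a turn about the tool's z in rad, then the finger opening in m; each row is the pose to reach, as a shift and turn from the pose commanded when the command began, along the tool's axes at that moment; what a row does not reach only later rows make up. A row lasts 1/10 s, in which the tool goes at most 0.05 m and 0.15 rad, less where a joint would pass 70% of its speed; a pose out of reach is approached as far as the arm can. The fingers move at their own pace and stop on an object; FORCE is the grip in N (left out, the last holds). Time passes only in rows, so rows that do not move let the fingers close. It prints the time, the measured TCP pose, the force, the opening and the grip force at its end.
- robot.state(): the state, without advancing time (a new reading comes with each control period).
- robot.read_camera(name): name is "scene" or "top" or "wrist"; returns the picture (480x640x3 uint8, red, green, blue); there is no depth.
- robot.get_calibration(name): a dict with "fx", "fy", "cx", "cy" (pixels), "distortion" ([k1, k2, p1, p2, k3] as OpenCV has them; the pictures are not rectified), "xyz" and "rotation" of the camera in the world; the wrist camera has in their place "tool_from_camera" (4x4, takes a point from camera to tool coordinates, whose origin is the TCP and whose axes are the flange's). Camera axes: x right, y up, looking along -z (the intrinsics and any distortion apply to the point x, -y, -z); pixel columns grow to the right and rows downward; lengths in m; the calibration is good to about 2 mm. A picture is of the moment at which its call begins: read the wrist's pose just before it. get_calibration takes no time and is no camera call.
- robot.finish_job(): hands the job in; it is judged then, once.
The state is a dict: "time": time; "q": joint angles; "qvel": joint speeds; "effort": joint torques, N m; "eef_pos": TCP position; "ee_rot": TCP orientation; "force": force on the tool from outside, world axes, zero at the start; "ft_torque": the same for the moment, N m; "width": finger opening in m; "finger_force": force on a finger pad.
Only numpy, scipy, OpenCV 4.12 (cv2) and the standard library are available. Lean on these libraries where they do the work, as an engineer would, in place of code of your own. Each camera call takes 0.05 s, during which the arm holds its last target. There are 200 camera calls.

### The job

Take the two plain upper plates off the stack and put them down on the bench, lay the blue drilled carrier plate flat inside the black-railed nest, then put both plain plates back squarely on the lowest plain plate, which stays where it is. Load every yellow-headed valve cartridge on the bench into a socket of the nested carrier, one per socket, each turned so that its flat faces the socket's flat and let down until its brass flange rests on the carrier. Leave the other things on the bench alone.

Things in the scene. Friction and masses are not known exactly. Their poses are not given: they have to be found in the camera images.
- base_blank: lowest plate of the stack, loose: plain bare aluminium, 180 (x) x 62 (y) x 20 (z) mm, 0.58 kg. Origin at the centre of its underside, z up; x along its length
- blank1: uppermost plate of the stack, equal to base_blank: 180 x 62 x 20 mm plain aluminium, 0.58 kg. Origin at the centre of its underside; x along its length. Turned end for end it is the same
- blank2: second plate from the top, lying on the carrier, equal to blank1 (their order does not matter later). There is free bench between the stack and the nest, wide enough for one plate; the two plates may be put down one on the other
- carrier: blue plate in mid-stack, 180 (x) x 62 (y) x 28 mm, 0.55 kg; origin at the centre of its underside. Three D-shaped through sockets at x = -58, 0, +58 mm: round, radius 21.5 mm, cut off by a flat wall 13.5 mm from the centre on the carrier's +y side (light blue filler, white dash beside it). All flats face the same way. It may lie in the nest either way round
- home_a (a point): point in the carrier's socket at x = -58 mm where a cartridge's origin is when fully home: on the socket's axis, 8 mm above the carrier's underside (20 mm below its top). Axes as the carrier's
- home_b (a point): the same for the middle socket, x = 0
- home_c (a point): the same for the socket at x = +58 mm
- nest: fixed dark steel plate 208 (x) x 88 (y) x 6 (z) mm on the bench, with black rails 10 mm high above it round a pocket 186 x 68 mm, 3 mm more than the carrier on each side. The rails on the long sides leave the middle 106 mm open for the fingers. Origin at the centre of its underside, x along its length
- nest_floor (a point): centre of the nest's pocket floor, 6 mm above the bench; the carrier's origin belongs here. Axes as the nest's
- cart1: keyed valve cartridge standing on the bench (2 or 3 present, else None), 0.22 kg, 56 mm tall; origin at the centre of its underside. Steel D-shank: radius 20 mm, z 0-20 mm, flat 12 mm from the axis towards its +x. Brass D-flange: radius 25 mm, z 20-26, flat (red dash) on the same side. Yellow head: 18 (x) x 38 (y) mm, z 26-56, red dot on its +x side. Loaded, its +x points along the carrier's +y
- cart2: keyed valve cartridge standing on the bench (2 or 3 present, else None), 0.22 kg, 56 mm tall; origin at the centre of its underside. Steel D-shank: radius 20 mm, z 0-20 mm, flat 12 mm from the axis towards its +x. Brass D-flange: radius 25 mm, z 20-26, flat (red dash) on the same side. Yellow head: 18 (x) x 38 (y) mm, z 26-56, red dot on its +x side. Loaded, its +x points along the carrier's +y
- cart3: keyed valve cartridge standing on the bench (2 or 3 present, else None), 0.22 kg, 56 mm tall; origin at the centre of its underside. Steel D-shank: radius 20 mm, z 0-20 mm, flat 12 mm from the axis towards its +x. Brass D-flange: radius 25 mm, z 20-26, flat (red dash) on the same side. Yellow head: 18 (x) x 38 (y) mm, z 26-56, red dot on its +x side. Loaded, its +x points along the carrier's +y
- collar: small steel collar, 40 mm across, 12 mm high, lying flat; bystander. Origin at its underside or middle
- flange_ring: brass ring, 68 mm across, 16 mm high, lying flat; bystander. Origin at its underside or middle
- grease_jar: closed jar, 60 mm across, 65 mm high, red cap; bystander. Origin at its underside or middle
- screwdriver: screwdriver 190 mm long, lying; bystander. Origin at its underside or middle
- wrench: steel wrench 170 mm long, lying; bystander. Origin at its underside or middle
- carton: small cardboard box 70 x 90 x 60 mm; bystander. Origin at its underside or middle

How it is judged:
By the outcome, as a careful person would: the job done as asked, in the order asked, and still so for the second after the job is handed in, with the robot touching nothing.
Of cart1, cart2, cart3 only 2 to 3 are there at a start; the rules pass over those that are not, and their reading is None.
At some moment in a run one of cart1, cart2, cart3 may be knocked a few centimetres aside while the robot is not near it.
It also fails if it takes over 210 s, if anything falls off the work surface, if the arm or the gripper's body presses on something with over 40 N, if the wrist force passes 120 N, or if a joint passes its speed limit or range.

## Working session

There is one attempt and no reset: what is moved stays moved. The work goes in short steps, Python scripts to look and compute and a shell command to move; the robot and the scene stay as the last step left them, time stands still between calls to the robot, and variables do not carry over. Pictures are saved under pics/ and viewed, at most 14 in all, crops included, and the job is handed in when it is done.

```bash
ls; mkdir -p pics
python3 - <<'E'
from cell import robot
import cv2,json
s=robot.state(); print(s)
for n in ("scene","top","wrist"):
    c=robot.get_calibration(n); print(n,c)
    cv2.imwrite(f"pics/{n}0.png",robot.read_camera(n)[:,:,::-1])
E
```

```text
cell.py
pics
shift.py
{'time': 0.0, 'q': array([ 1.1361646 ,  0.62932236,  0.03845483,  1.51835767, -0.02696554,
        0.99633921, -0.01997303]), 'qvel': array([-1.99562302e-04,  2.86146183e-04,  4.32392892e-04, -3.17406407e-04,
        8.69234842e-05, -1.30859571e-04, -5.11190290e-05]), 'effort': array([ 5.22430601e-04, -5.49725211e+01,  1.14382066e+00, -1.86628729e+01,
       -5.21902624e-02,  2.38456955e-02,  1.80901729e-04]), 'eef_pos': array([ 0.23410579, -0.60564886,  0.20457311]), 'ee_rot': array([[ 9.32736336e-01,  3.60558419e-01, -7.44113286e-04],
       [ 3.60559181e-01, -9.32734683e-01,  1.75730558e-03],
       [-6.04489478e-05, -1.90739965e-03, -9.99998179e-01]]), 'force': array([ 0.09263427, -0.65877514,  0.30515899]), 'ft_torque': array([-0.01553223,  0.03367054, -0.05594333]), 'finger_force': 0.0, 'width': 0.09390329778731725}
scene {'fx': 591.7665240260368, 'fy': 591.7665240260368, 'cx': 314.47151705372113, 'cy': 248.20539802561666, 'distortion': array([-0.09656831,  0.        ,  0.        ,  0.        ,  
[... 493 characters left out ...]
[[ 0.00434757,  0.99665372, -0.08162396],
       [-0.99996747,  0.00488757,  0.00641708],
       [ 0.00679455,  0.08159341,  0.99664254]])}
wrist {'fx': 360.82603916319465, 'fy': 360.82603916319465, 'cx': 322.18859176268177, 'cy': 238.47198211016868, 'distortion': array([-0.06754959,  0.        ,  0.        ,  0.        ,  0.        ]), 'tool_from_camera': array([[ 5.41599275e-04,  9.65264303e-01,  2.61274821e-01,
         7.63696149e-02],
       [ 9.99999328e-01, -7.90524206e-04,  8.47635777e-04,
         9.04638571e-04],
       [ 1.02473663e-03,  2.61274187e-01, -9.65264083e-01,
        -1.80448570e-01],
       [ 0.00000000e+00,  0.00000000e+00,  0.00000000e+00,
         1.00000000e+00]])}
```
View pics/top0.png

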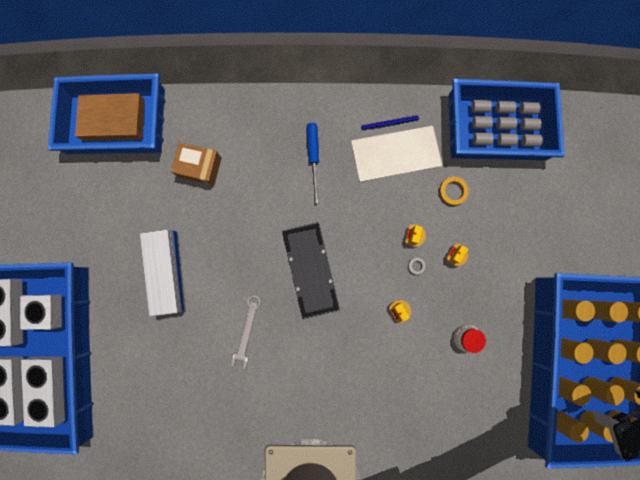

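View pics/scene0.png

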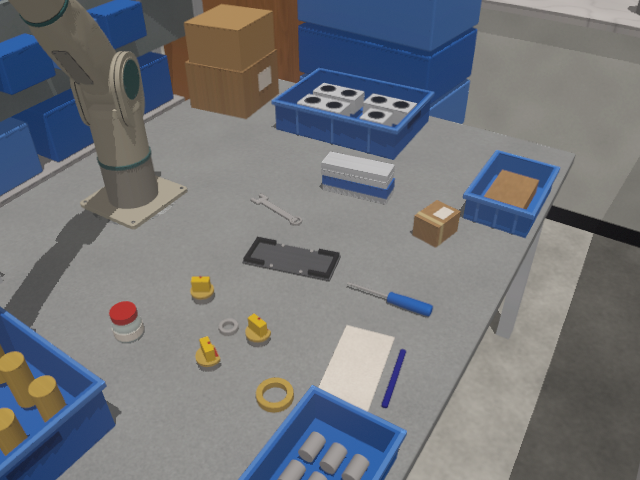

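Top view: the stack is at (160,273), the nest at (310,270) and the three cartridges at (415,236), (457,255) and (400,311). The wrench at (245,330) sits between the stack and the nest. The scene view agrees.

Create h.py:
```python
from cell import robot
import cv2,numpy as np
def grab(n,save=None):
    s=robot.state(); im=robot.read_camera(n)
    if save: cv2.imwrite(f"pics/{save}.png",im[:,:,::-1])
    return im,cam(n,s)
def cam(n,s=None):
    c=robot.get_calibration(n)
    K=np.array([[c["fx"],0,c["cx"]],[0,c["fy"],c["cy"]],[0,0,1]]); D=np.array(c["distortion"])
    if n=="wrist":
        T=np.array(c["tool_from_camera"]); R=s["ee_rot"]@T[:3,:3]; p=s["eef_pos"]+s["ee_rot"]@T[:3,3]
    else: R=np.array(c["rotation"]);p=np.array(c["xyz"])
    return K,D,R,p
def rays(c,px,z):
    K,D,R,p=c
    u=cv2.undistortPoints(np.array(px,float).reshape(-1,1,2),K,D)[:,0]
    d=np.c_[u[:,0],-u[:,1],-np.ones(len(u))]@R.T
    return p+d*((z-p[2])/d[:,2])[:,None]
def proj(c,X):
    K,D,R,p=c
    q=(np.atleast_2d(X)-p)@R; q=q*[1,-1,-1]
    return cv2.projectPoints(q,np.zeros(3),np.zeros(3),K,D)[0][:,0]
def blobs(mask,amin):
    cs,_=cv2.findContours(mask.astype(np.uint8),cv2.RETR_EXTERNAL,cv2.CHAIN_APPROX_NONE)
    return [c[:,0] for c in cs if cv2.contourArea(c)>amin]
def rect(c,cont,z):
    """min-area rectangle on plane z: centre, (long,short), yaw of the long side"""
    P=rays(c,cont,z)[:,:2]; b=cv2.boxPoints(cv2.minAreaRect((P*1000).astype(np.float32)))/1000
    e=[b[1]-b[0],b[2]-b[1]]; e.sort(key=lambda v:-np.linalg.norm(v))
    return b.mean(0),np.linalg.norm(e[0]),np.linalg.norm(e[1]),np.arctan2(e[0][1],e[0][0])%np.pi
def hsv(im): return [x.astype(int) for x in cv2.split(cv2.cvtColor(im,cv2.COLOR_RGB2HSV))]
def yaw(): 
    R=robot.state()["ee_rot"]; return np.arctan2(R[1,0],R[0,0])
def go(xyz,a=None,mod=np.pi):
    """tool-axes shift to reach xyz with tool x at yaw a"""
    s=robot.state(); d=s["ee_rot"].T@(np.array(xyz)-s["eef_pos"]); t=0
    if a is not None: t=-((a-yaw()+mod/2)%mod-mod/2)
    print("shift",d.round(4),"turn",round(t,4),"| q7",s["q"][6].round(2))
```

Run:
```python
from h import *
im,c=grab("top"); h,s,v=hsv(im)
for b in blobs((v>190)&(s<40),800):
    if b[:,0].mean()<300 and b[:,0].min()>120: print("stack",rect(c,b,.088))
for b in blobs((v<75)&(s<60),1500):
    m=b.mean(0)
    if 270<m[0]<350: print("nest",m,rect(c,b,.014))
for b in blobs((h>20)&(h<32)&(s>180)&(v>150),60):
    m=b.mean(0)
    if m[0]<480: print("yellow",m,rect(c,b,.056))
for b in blobs(((h<6)|(h>174))&(s>150)&(v>100),4): print("red",b.mean(0),rays(c,[b.mean(0)],.05)[0,:2])
hs=[ (250,300),(240,360),(257,330)]; print(rays(c,hs,0)[:,:2])
```

```text
stack (array([0.49487838, 0.32749155], dtype=float32), np.float32(0.177215), np.float32(0.05995099), np.float32(0.14521392))
nest [312.46539028 276.40795287] (array([0.503     , 0.00256377], dtype=float32), np.float32(0.20417354), np.float32(0.08666976), np.float32(0.23889743))
nest [320.21295216  65.62193699] (array([ 0.9987859 , -0.01960084], dtype=float32), np.float32(1.6532109), np.float32(0.10028619), np.float32(1.5710964))
yellow [401.82978723 310.9787234 ] (array([ 0.41231984, -0.19930193], dtype=float32), np.float32(0.037117407), np.float32(0.01966762), np.float32(0.46500748))
yellow [460.56818182 254.        ] (array([ 0.5387537, -0.3323565], dtype=float32), np.float32(0.03579993), np.float32(0.019935142), np.float32(2.5801992))
yellow [416.91666667 233.9375    ] (array([ 0.5828884 , -0.23469673], dtype=float32), np.float32(0.03722547), np.float32(0.019967258), np.float32(2.884002))
red [473.5      340.484375] [ 0.34720946 -0.36092945]
red [452.07142857 251.5       ] [ 0.54458975 -0.31437617]
red [408.625 233.5  ] [ 0.58431617 -0.2168366 ]
[[0.43387109 0.13999191]
 [0.29647519 0.1616845 ]
 [0.3654399  0.12315801]]
```

Run:
```python
from h import *
go((.5,-.1,.25),.145)
s=robot.state();R=s["ee_rot"]; print(R.T@(np.array([.495,.327,.25])-s["eef_pos"]))
```

```text
shift [ 0.4303 -0.3762 -0.0447] turn 0.2237 | q7 -0.02
[ 0.57951571 -0.77630412 -0.04422823]
```

```bash
python3 shift.py '[[0.43,-0.376,-0.045,0.224,0.09],[0.43,-0.376,-0.045,0.224,0.09],[0.43,-0.376,-0.045,0.224,0.09],[0.43,-0.376,-0.045,0.224,0.09],[0.43,-0.376,-0.045,0.224,0.09],[0.43,-0.376,-0.045,0.224,0.09],[0.43,-0.376,-0.045,0.224,0.09],[0.43,-0.376,-0.045,0.224,0.09],[0.43,-0.376,-0.045,0.224,0.09],[0.43,-0.376,-0.045,0.224,0.09]]' 30
python3 - <<'E'
from h import *
go((.495,.327,.25),.145)
E
```

```text
time: 1.2
eef_pos: [0.4667, -0.1631, 0.2451]
ee_rot: [[0.99, 0.144, 0.0], [0.144, -0.99, -0.0], [0.0, 0.0, -1.0]]
force: [0.4, -1.6, 0.4]
width: 0.09
finger_force: 0.0
shift [ 0.0987 -0.4809 -0.005 ] turn -0.0003 | q7 -1.12
```

```bash
python3 shift.py '[[0.1,-0.481,-0.005,0,0.09],[0.1,-0.481,-0.005,0,0.09],[0.1,-0.481,-0.005,0,0.09],[0.1,-0.481,-0.005,0,0.09],[0.1,-0.481,-0.005,0,0.09],[0.1,-0.481,-0.005,0,0.09],[0.1,-0.481,-0.005,0,0.09],[0.1,-0.481,-0.005,0,0.09],[0.1,-0.481,-0.005,0,0.09],[0.1,-0.481,-0.005,0,0.09]]'
python3 - <<'E'
from h import *
go((.495,.327,.25),.145)
im,c=grab("wrist","w1"); h,s,v=hsv(im)
for b in blobs((v>150)&(s<45),3000): print(b.mean(0),rect(c,b,.088))
E
```

```text
time: 2.2
eef_pos: [0.495, 0.3287, 0.2497]
ee_rot: [[0.989, 0.146, -0.0], [0.146, -0.989, 0.001], [-0.0, -0.001, -1.0]]
force: [-0.8, -0.7, -0.5]
width: 0.0899
finger_force: 0.0
shift [-0.0002  0.0016 -0.0003] turn 0.0017 | q7 -2.09
[ 47.55465587 265.65991903] (array([0.40592802, 0.60783845], dtype=float32), np.float32(0.07170497), np.float32(0.07169054), np.float32(1.6102419))
[322.4556213  180.25147929] (array([0.5320976 , 0.33305827], dtype=float32), np.float32(0.10199591), np.float32(0.05986907), np.float32(0.1476605))
```

View pics/w1.png

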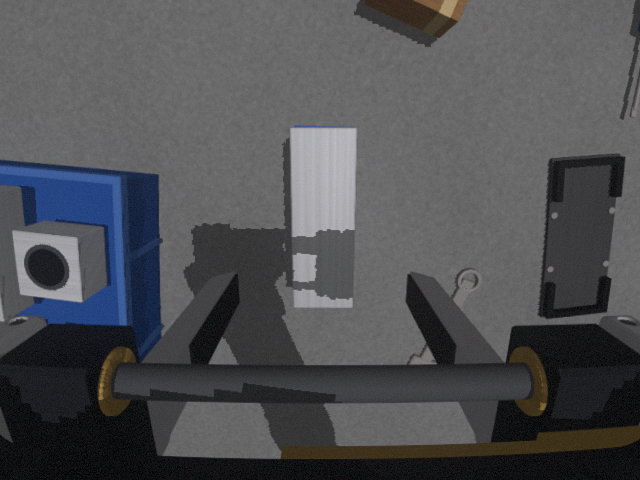

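The stack top is fully in view, with corners near (291,128), (357,128), (353,307) and (294,307). The gripper's shadow falls across it.

```bash
cat >> h.py <<'E'
def quad(c,px,z):
    """corners in order round a plate, first edge = a short one"""
    P=rays(c,px,z)[:,:2]; m1=(P[0]+P[1])/2; m2=(P[2]+P[3])/2; d=m1-m2
    return P.mean(0),np.linalg.norm(d),np.linalg.norm((P[1]+P[2]-P[0]-P[3])/2),np.arctan2(d[1],d[0])
E
python3 - <<'E'
from h import *
im=cv2.imread("pics/w1.png"); c=cam("wrist",robot.state())
p,l,w,a=quad(c,[(291,128),(357.5,128),(353.5,307),(294,307)],.088); print(p,l,w,a)
go((*p,.071),a)
E
```

```text
[0.49339024 0.33627652] 0.17811363840927552 0.061230443795596 0.15345572592064358
shift [-0.0007  0.0023  0.1785] turn 0.0009 | q7 -2.09
```

```bash
python3 shift.py '[[0,0,0,0,0.09],[0,0,0,0,0.09],[0,0,0,0,0.09]]'
python3 - <<'E'
from h import *
im,c=grab("wrist"); h,s,v=hsv(im)
g=cv2.cvtColor(im,cv2.COLOR_RGB2GRAY)
b=[x for x in blobs((v>150)&(s<45),3000) if x[:,0].mean()>200][0]
print(b.min(0),b.max(0)); 
for y in (140,160,180,200,300):
  r=g[y].astype(int); print(y,[i for i in range(270,380) if abs(r[i+1]-r[i-1])>45])
print([i for i in range(110,330) if abs(int(g[i+1,325])-int(g[i-1,325]))>45])
print(robot.state()["eef_pos"])
E
```

```text
time: 2.55
eef_pos: [0.4961, 0.3234, 0.2497]
ee_rot: [[0.99, 0.142, 0.0], [0.142, -0.99, -0.001], [-0.0, 0.001, -1.0]]
force: [0.9, -1.0, 0.1]
width: 0.0901
finger_force: 0.0
[284 128] [349 236]
140 [283, 284, 349]
160 [283, 284, 349]
180 [284, 285, 349]
200 [284, 285]
300 [347]
[128, 229, 230, 295, 296, 307]
[0.49610766 0.323447   0.24984585]
```

```bash
python3 shift.py '[[0,0,0,0,0.09],[0,0,0,0,0.09],[0,0,0,0,0.09]]';python3 - <<'E'
from h import *
s=robot.state();print(s["eef_pos"],s["q"]);s=robot.state();print(s["eef_pos"])
im,c=grab("wrist"); s=robot.state();print(s["eef_pos"])
g=cv2.cvtColor(im,cv2.COLOR_RGB2GRAY)
for y in (150,300):
  r=g[y].astype(int); print(y,[i for i in range(270,380) if abs(r[i+1]-r[i-1])>30])
p,l,w,a=quad(c,[(283,128),(349.5,128),(347,307),(287.5,307)],.088); print(p,l,w,a)
go((*p,.071),a)
E
```

```text
time: 2.9
eef_pos: [0.4958, 0.3249, 0.2499]
ee_rot: [[0.99, 0.144, 0.0], [0.144, -0.99, 0.0], [0.0, -0.0, -1.0]]
force: [0.5, -0.5, -0.9]
width: 0.0899
finger_force: 0.0
[0.49579453 0.32494785 0.24991226] [-0.58613913  0.49920144 -0.0642568   1.62642245  0.03623823  1.01696076
 -2.08836821]
[0.49579453 0.32494785 0.24991226]
[0.49577487 0.32511518 0.24987875]
150 [279, 280, 285, 286, 287, 351, 352]
300 [281, 282, 289, 290, 348, 349]
[0.4943318  0.32960083] 0.1783751443948115 0.061309923196510394 0.14624535368612054
shift [-0.0008 -0.0046  0.1789] turn -0.002 | q7 -2.09
```

```bash
python3 shift.py '[[-0.001,-0.003,0.04,0,0.09],[-0.001,-0.003,0.08,0,0.09],[-0.001,-0.003,0.12,0,0.09],[-0.001,-0.003,0.15,0,0.09],[-0.001,-0.003,0.17,0,0.09],[-0.001,-0.003,0.179,0,0.09],[-0.001,-0.003,0.179,0,0.09],[-0.001,-0.003,0.179,0,0.05],[-0.001,-0.003,0.179,0,0.05],[-0.001,-0.003,0.179,0,0.05]]' 40; python3 shift.py '[[0,0,0,0,0.05],[0,0,0,0,0.05],[0,0,0,0,0.05],[0,0,-0.01,0,0.05],[0,0,-0.03,0,0.05],[0,0,-0.06,0,0.05],[0,0,-0.1,0,0.05],[0,0,-0.1,0,0.05],[0,0,-0.1,0,0.05]]'
python3 - <<'E'
from h import *
im,c=grab("top","t2"); h,s,v=hsv(im)
go((.49,.17,.17),.15)
im,c=grab("wrist","w2")
E
```

```text
time: 3.95
eef_pos: [0.495, 0.3287, 0.072]
ee_rot: [[0.99, 0.144, 0.002], [0.144, -0.99, 0.001], [0.002, -0.001, -1.0]]
force: [1.0, 0.6, 0.4]
width: 0.0696
finger_force: 0.0
time: 4.85
eef_pos: [0.494, 0.3281, 0.171]
ee_rot: [[0.99, 0.144, 0.0], [0.144, -0.99, 0.0], [0.0, -0.0, -1.0]]
force: [-0.1, -0.6, -4.6]
width: 0.0617
finger_force: 40.0
shift [-0.0258  0.1554  0.    ] turn -0.0052 | q7 -2.1
```

View pics/w2.png

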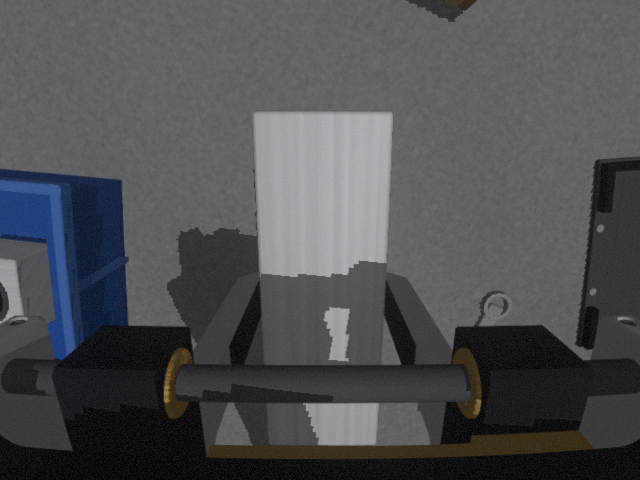

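One plate is held and hangs level in the jaws. The bench around (0.57, 0.17) is clear of the wrench's ring at (495,305).

Run:
```python
from h import *
go((.57,.17,.0045),.145)
```

```text
shift [0.0543 0.1664 0.1647] turn -0.0002 | q7 -2.1
```

```bash
python3 shift.py '[[0.01,0.03,0,0,0.05],[0.025,0.07,0,0,0.05],[0.04,0.115,0,0,0.05],[0.05,0.15,0.03,0,0.05],[0.054,0.166,0.07,0,0.05],[0.054,0.166,0.11,0,0.05],[0.054,0.166,0.14,0,0.05],[0.054,0.166,0.155,0,0.05],[0.054,0.166,0.163,0,0.05],[0.054,0.166,0.166,0,0.05]]'; python3 shift.py '[[0,0,0,0,0.05],[0,0,0,0,0.05],[0,0,0,0,0.05]]'
python3 - <<'E'
from h import *
go((.57,.17,.0045),.145)
E
```

```text
time: 5.95
eef_pos: [0.5714, 0.1719, 0.0041]
ee_rot: [[0.989, 0.145, -0.001], [0.145, -0.989, -0.0], [-0.001, 0.0, -1.0]]
force: [-0.5, -0.6, -3.9]
width: 0.0616
finger_force: 40.0
time: 6.25
eef_pos: [0.5725, 0.1721, 0.006]
ee_rot: [[0.99, 0.144, 0.002], [0.144, -0.99, 0.001], [0.002, -0.0, -1.0]]
force: [0.2, 0.2, -5.2]
width: 0.0617
finger_force: 40.0
shift [-0.0028  0.0017  0.0015] turn -0.0001 | q7 -1.84
```

```bash
python3 shift.py '[[0,0,0.001,0,0.05],[0,0,0.002,0,0.05],[0,0,0.002,0,0.05],[0,0,0.002,0,0.05]]';  python3 shift.py '[[0,0,0,0,0.09],[0,0,0,0,0.09],[0,0,0,0,0.09],[0,0,0,0,0.09],[0,0,-0.03,0,0.09],[0,0,-0.07,0,0.09],[0,0,-0.11,0,0.09],[0,0,-0.14,0,0.09],[0,0,-0.14,0,0.09]]'
python3 - <<'E'
from h import *
print(robot.state()["eef_pos"])
go((.494,.3275,.25),.145)
E
```

```text
time: 6.65
eef_pos: [0.572, 0.1719, 0.0036]
ee_rot: [[0.99, 0.144, 0.001], [0.144, -0.99, 0.0], [0.001, -0.0, -1.0]]
force: [-1.9, -1.1, 4.7]
width: 0.0617
finger_force: 40.0
time: 7.55
eef_pos: [0.5748, 0.1728, 0.1472]
ee_rot: [[0.99, 0.144, 0.008], [0.144, -0.99, 0.003], [0.009, -0.002, -1.0]]
force: [-0.1, -0.3, 0.3]
width: 0.0902
finger_force: 0.0
[0.57475473 0.17282438 0.14721751]
shift [-0.0567 -0.1649 -0.103 ] turn -0.0004 | q7 -1.82
```

```bash
python3 shift.py '[[-0.01,-0.03,-0.02,0,0.09],[-0.025,-0.07,-0.05,0,0.09],[-0.04,-0.115,-0.08,0,0.09],[-0.05,-0.15,-0.1,0,0.09],[-0.056,-0.163,-0.103,0,0.09],[-0.057,-0.165,-0.103,0,0.09],[-0.057,-0.165,-0.103,0,0.09],[-0.057,-0.165,-0.103,0,0.09],[-0.057,-0.165,-0.103,0,0.09]]'
python3 - <<'E'
from h import *
im,c=grab("wrist","w3"); g=cv2.cvtColor(im,cv2.COLOR_RGB2GRAY)
for y in (150,200,300):
  r=g[y].astype(int); print(y,[i for i in range(270,380) if abs(r[i+1]-r[i-1])>30])
for x in (300,320,340): print([i for i in range(110,330) if abs(int(g[i+1,x])-int(g[i-1,x]))>30])
go((.494,.3275,.0515),.145)
E
```

```text
time: 8.45
eef_pos: [0.4922, 0.3244, 0.2446]
ee_rot: [[0.99, 0.141, -0.001], [0.141, -0.99, -0.002], [-0.001, 0.002, -1.0]]
force: [1.1, 0.3, 0.3]
width: 0.0899
finger_force: 0.0
150 [280, 281, 285, 286, 287, 349, 350]
200 [282, 283, 286, 287, 288, 347, 348, 349]
300 [281, 282]
[124, 125, 233, 234, 235, 250, 251, 277, 278, 279, 285, 286, 287, 298]
[124, 125, 228, 229, 292, 293, 298, 299]
[124, 125, 228, 229, 294, 295, 298, 299]
shift [ 0.0024 -0.0027  0.1934] turn -0.0031 | q7 -2.1
```

View pics/w3.png

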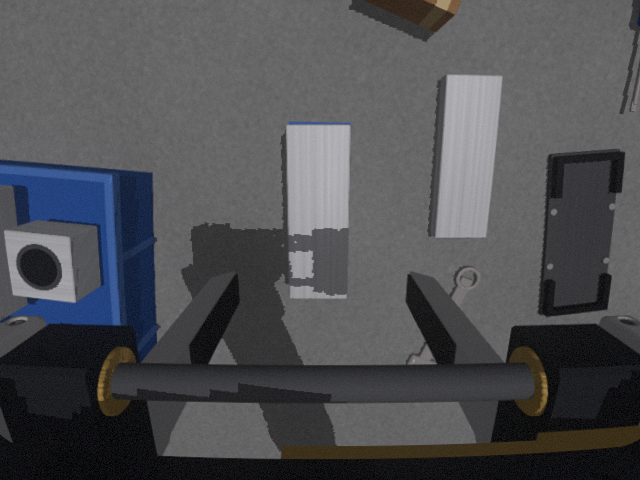

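blank2 has corners at about (287,124), (350,124), (347,298) and (290,298). blank1 lies on the bench at (444,76), (501,76), (488,237) and (435,237).

```bash
python3 shift.py '[[0,0,0,0,0.09],[0,0,0,0,0.09],[0,0,0,0,0.09]]'
python3 - <<'E'
from h import *
s=dict(eef_pos=np.array([.4922,.3244,.2446]),ee_rot=robot.state()["ee_rot"])
R=s["ee_rot"]; c=cam("wrist",s)
print(quad(c,[(287,124.5),(350.5,124.5),(347.5,298.5),(290,298.5)],.068))
print(quad(c,[(444,76),(501,76),(488,237),(435,237)],.02))
im,c=grab("wrist"); g=cv2.cvtColor(im,cv2.COLOR_RGB2GRAY)
for y in (150,): r=g[y].astype(int); print(y,[i for i in range(270,380) if abs(r[i+1]-r[i-1])>30],[i for i in range(425,510) if abs(r[i+1]-r[i-1])>30])
print([i for i in range(110,330) if abs(int(g[i+1,320])-int(g[i-1,320]))>30])
print(robot.state()["eef_pos"]); go((.494,.3275,.0515),.145)
E
```

```text
time: 8.8
eef_pos: [0.4915, 0.3266, 0.2457]
ee_rot: [[0.99, 0.144, -0.0], [0.144, -0.99, -0.0], [-0.0, 0.0, -1.0]]
force: [0.3, 0.0, -0.2]
width: 0.0899
finger_force: 0.0
(array([0.49423393, 0.32775226]), np.float64(0.1792107086033423), np.float64(0.06113210655042295), np.float64(0.14259086179300778))
(array([0.57217568, 0.1722272 ]), np.float64(0.17702921516300404), np.float64(0.06274150878546968), np.float64(0.16687703837820808))
150 [283, 284, 289, 290, 351, 352] [434, 435, 443, 444, 445, 497, 498]
[124, 125, 227, 228, 229, 291, 292, 297, 298]
[0.49147605 0.3267064  0.24577288]
shift [ 0.0026 -0.0004  0.1943] turn -0.0004 | q7 -2.1
```

```bash
python3 shift.py '[[0.003,-0.001,0.04,0,0.09],[0.003,-0.001,0.085,0,0.09],[0.003,-0.001,0.13,0,0.09],[0.003,-0.001,0.165,0,0.09],[0.003,-0.001,0.185,0,0.09],[0.003,-0.001,0.194,0,0.09],[0.003,-0.001,0.194,0,0.09],[0.003,-0.001,0.194,0,0.05],[0.003,-0.001,0.194,0,0.05],[0.003,-0.001,0.194,0,0.05]]' 40; python3 shift.py '[[0,0,0,0,0.05],[0,0,0,0,0.05],[0,0,0,0,0.05],[0,0,-0.01,0,0.05],[0,0,-0.03,0,0.05],[0,0,-0.06,0,0.05],[0,0,-0.1,0,0.05],[0,0,-0.1,0,0.05],[0,0,-0.1,0,0.05],[0,0,-0.1,0,0.05]]'
python3 - <<'E'
from h import *
go((.572,.172,.025),.145)
E
```

```text
time: 9.85
eef_pos: [0.495, 0.3288, 0.0531]
ee_rot: [[0.99, 0.144, 0.002], [0.144, -0.99, 0.001], [0.002, -0.001, -1.0]]
force: [0.6, -0.2, 0.2]
width: 0.0696
finger_force: 0.0
time: 10.85
eef_pos: [0.4925, 0.3269, 0.1497]
ee_rot: [[0.99, 0.144, -0.004], [0.144, -0.99, -0.003], [-0.004, 0.002, -1.0]]
force: [-0.2, 1.0, -6.1]
width: 0.0615
finger_force: 40.0
shift [0.0568 0.1645 0.1248] turn -0.0002 | q7 -2.11
```

```bash
python3 shift.py '[[0.01,0.03,0,0,0.05],[0.025,0.07,0,0,0.05],[0.04,0.115,0,0,0.05],[0.05,0.15,0.02,0,0.05],[0.056,0.164,0.05,0,0.05],[0.056,0.164,0.08,0,0.05],[0.056,0.164,0.105,0,0.05],[0.056,0.164,0.118,0,0.05],[0.056,0.164,0.122,0,0.05],[0.056,0.164,0.122,0,0.05]]'; python3 shift.py '[[0,0,0,0,0.05],[0,0,0,0,0.05],[0,0,0.002,0,0.05],[0,0,0.003,0,0.05],[0,0,0.003,0,0.05]]'
```

```text
time: 11.85
eef_pos: [0.5728, 0.1741, 0.029]
ee_rot: [[0.989, 0.145, -0.001], [0.145, -0.989, -0.0], [-0.001, 0.0, -1.0]]
force: [-0.6, 0.0, -6.5]
width: 0.0616
finger_force: 40.0
time: 12.35
eef_pos: [0.5732, 0.174, 0.0269]
ee_rot: [[0.99, 0.144, 0.0], [0.144, -0.99, -0.0], [0.0, 0.0, -1.0]]
force: [0.2, -0.8, -6.9]
width: 0.0615
finger_force: 40.0
```

```bash
python3 shift.py '[[0,0,0.001,0,0.05],[0,0,0.002,0,0.05],[0,0,0.003,0,0.05],[0,0,0.003,0,0.05],[0,0,0.003,0,0.05]]';  python3 shift.py '[[0,0,0,0,0.09],[0,0,0,0,0.09],[0,0,0,0,0.09],[0,0,0,0,0.09],[0,0,-0.03,0,0.09],[0,0,-0.07,0,0.09],[0,0,-0.11,0,0.09],[0,0,-0.14,0,0.09],[0,0,-0.14,0,0.09]]'
python3 - <<'E'
from h import *
go((.494,.3275,.2),.145)
E
```

```text
time: 12.85
eef_pos: [0.5734, 0.174, 0.0247]
ee_rot: [[0.99, 0.144, 0.0], [0.144, -0.99, 0.0], [0.0, -0.0, -1.0]]
force: [-3.3, -1.3, 6.9]
width: 0.0615
finger_force: 40.0
time: 13.75
eef_pos: [0.5765, 0.1751, 0.1683]
ee_rot: [[0.99, 0.144, 0.009], [0.144, -0.99, 0.003], [0.009, -0.002, -1.0]]
force: [1.3, 0.2, -0.5]
width: 0.09
finger_force: 0.0
shift [-0.0594 -0.1627 -0.032 ] turn -0.0004 | q7 -1.83
```

Next, above the stack for a look at the carrier, then the nest.

```bash
python3 shift.py '[[-0.01,-0.03,-0.03,0,0.09],[-0.025,-0.07,-0.06,0,0.09],[-0.04,-0.115,-0.08,0,0.09],[-0.05,-0.15,-0.08,0,0.09],[-0.056,-0.16,-0.08,0,0.09],[-0.057,-0.163,-0.08,0,0.09],[-0.057,-0.163,-0.08,0,0.09],[-0.057,-0.163,-0.08,0,0.09],[-0.057,-0.163,-0.08,0,0.09],[-0.057,-0.163,-0.08,0,0.09]]'; python3 shift.py '[[0,0,0,0,0.09],[0,0,0,0,0.09],[0,0,0,0,0.09],[0,0,0,0,0.09]]'
python3 - <<'E'
from h import *
im,c=grab("wrist","w4"); 
go((.494,.3277,.027),.145)
print(robot.state()["eef_pos"])
E
```

```text
time: 14.75
eef_pos: [0.4941, 0.3258, 0.2436]
ee_rot: [[0.99, 0.142, 0.0], [0.142, -0.99, -0.001], [-0.0, 0.001, -1.0]]
force: [-0.9, 0.3, -0.3]
width: 0.09
finger_force: 0.0
time: 15.15
eef_pos: [0.4934, 0.3271, 0.2438]
ee_rot: [[0.99, 0.144, 0.0], [0.144, -0.99, 0.0], [0.0, 0.0, -1.0]]
force: [0.7, 0.4, 0.2]
width: 0.0902
finger_force: 0.0
shift [ 0.0007 -0.0005  0.2168] turn -0.0002 | q7 -2.11
[0.49336814 0.32712312 0.24380343]
```

View pics/w4.png

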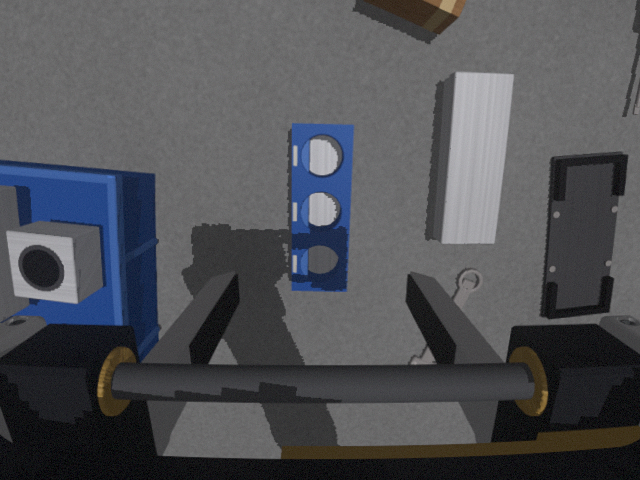

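The carrier is at (292–353, 124–291), with its flats and white dashes on the image-left side, which is world +y.

Run:
```python
from h import *
im,c=grab("wrist"); h,s,v=hsv(im)
m=((h>100)&(h<125)&(s>120)); m[:, :270]=0; m[:,380:]=0
m=cv2.morphologyEx(m.astype(np.uint8),cv2.MORPH_CLOSE,np.ones((5,5)))
for b in blobs(m,2000): print(b.min(0),b.max(0),rect(c,b,.048))
m=(v<60)&(s<80); m[:,:520]=0; m[330:]=0; m[:130]=0
for b in blobs(m,500): print("nest",b.min(0),b.max(0),rect(c,b,.016))
go((.494,.3277,.027),.145)
```

```text
[292 123] [353 291] (array([0.496902 , 0.3288393], dtype=float32), np.float32(0.18002126), np.float32(0.061290946), np.float32(0.12276784))
nest [540 152] [627 318] (array([0.5042715 , 0.00740518], dtype=float32), np.float32(0.20655169), np.float32(0.0963938), np.float32(0.23998545))
shift [ 0.0007 -0.0004  0.2168] turn -0.0002 | q7 -2.11
```

```bash
python3 shift.py '[[0.002,-0.001,0.04,0,0.09],[0.002,-0.001,0.085,0,0.09],[0.002,-0.001,0.13,0,0.09],[0.002,-0.001,0.175,0.01,0.09],[0.002,-0.001,0.2,0.01,0.09],[0.002,-0.001,0.213,0.01,0.09],[0.002,-0.001,0.217,0.01,0.09],[0.002,-0.001,0.217,0.01,0.05],[0.002,-0.001,0.217,0.01,0.05],[0.002,-0.001,0.217,0.01,0.05]]' 40; python3 shift.py '[[0,0,0,0,0.05],[0,0,0,0,0.05],[0,0,0,0,0.05],[0,0,-0.01,0,0.05],[0,0,-0.03,0,0.05],[0,0,-0.06,0,0.05],[0,0,-0.1,0,0.05],[0,0,-0.12,0,0.05],[0,0,-0.12,0,0.05],[0,0,-0.12,0,0.05]]'
python3 - <<'E'
from h import *
im,c=grab("wrist","w5"); 
go((.503,.003,.17),.239)
E
```

```text
time: 16.25
eef_pos: [0.4962, 0.3291, 0.0283]
ee_rot: [[0.991, 0.134, 0.002], [0.134, -0.991, 0.002], [0.003, -0.001, -1.0]]
force: [-0.8, -0.1, -0.2]
width: 0.0696
finger_force: 0.0
time: 17.25
eef_pos: [0.4944, 0.3276, 0.1461]
ee_rot: [[0.991, 0.134, -0.001], [0.134, -0.991, -0.001], [-0.001, 0.001, -1.0]]
force: [-0.4, -0.3, -5.8]
width: 0.0616
finger_force: 40.0
shift [-0.0346  0.3226 -0.0241] turn -0.1042 | q7 -2.13
```

View pics/w5.png

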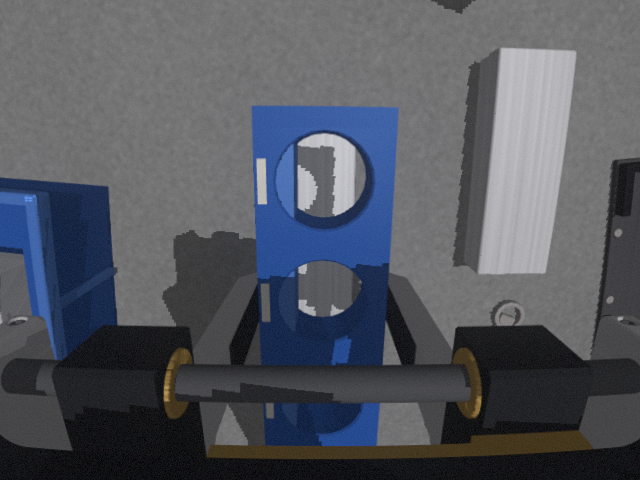

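The carrier is held in the jaws and the base plate stayed put. Next I measure the carrier's offset along the tool from its front edge (row 107, columns 252–398).

Run:
```python
from h import *
s=robot.state(); im,c=grab("wrist"); R=s["ee_rot"]
h,S,v=hsv(im)
col=((h>100)&(h<125)&(S>120)&(v>60))
edge=[np.where(col[60:160,x])[0][0]+60 for x in range(262,392,10)]; print(edge)
P=rays(c,[(252,107),(398,107.5)],s["eef_pos"][2]+.0213); print(((P-s["eef_pos"])@R)[:,:2])
# circles of front socket: centre expected x=+58
P=rays(c,[(372,179)],s["eef_pos"][2]+.0213); print(((P-s["eef_pos"])@R)[:,:2])
# nest corners from the top camera, refined by line fit of the dark blob
im,c=grab("top","t5"); 
go((.503,.003,.15),.239)
```

```text
[np.int64(106), np.int64(106), np.int64(106), np.int64(106), np.int64(106), np.int64(106), np.int64(106), np.int64(106), np.int64(107), np.int64(107), np.int64(107), np.int64(107), np.int64(107)]
[[ 0.09067086 -0.0288333 ]
 [ 0.09053047  0.03246556]]
[[0.06050943 0.0224689 ]]
shift [-0.0346  0.3227 -0.0045] turn -0.1041 | q7 -2.13
```

```bash
python3 shift.py '[[-0.002,0.02,0,-0.01,0.05],[-0.006,0.055,0,-0.02,0.05],[-0.01,0.1,0,-0.03,0.05],[-0.015,0.145,0,-0.045,0.05],[-0.02,0.19,0,-0.06,0.05],[-0.025,0.235,0,-0.075,0.05],[-0.03,0.275,0,-0.09,0.05],[-0.033,0.305,0,-0.1,0.05],[-0.035,0.318,0,-0.104,0.05],[-0.035,0.322,0,-0.104,0.05]]'; python3 shift.py '[[0,0,0.02,0,0.05],[0,0,0.04,0,0.05],[0,0,0.05,0,0.05],[0,0,0.05,0,0.05],[0,0,0.05,0,0.05]]'
python3 - <<'E'
from h import *
im,c=grab("wrist","w6"); 
go((.5025,.0035,.03),.239); print(robot.state()["eef_pos"])
E
```

```text
time: 18.4
eef_pos: [0.5031, 0.0031, 0.1459]
ee_rot: [[0.972, 0.234, -0.002], [0.234, -0.972, -0.0], [-0.002, -0.0, -1.0]]
force: [-0.6, 0.5, -5.2]
width: 0.0616
finger_force: 40.0
time: 18.9
eef_pos: [0.5041, 0.0057, 0.0969]
ee_rot: [[0.971, 0.238, 0.0], [0.238, -0.971, 0.001], [0.0, -0.0, -1.0]]
force: [-0.6, 0.1, -5.6]
width: 0.0617
finger_force: 40.0
shift [-0.0025  0.0014  0.0673] turn 0.0008 | q7 -1.53
[0.50450158 0.00545101 0.09730625]
```

View pics/w6.png

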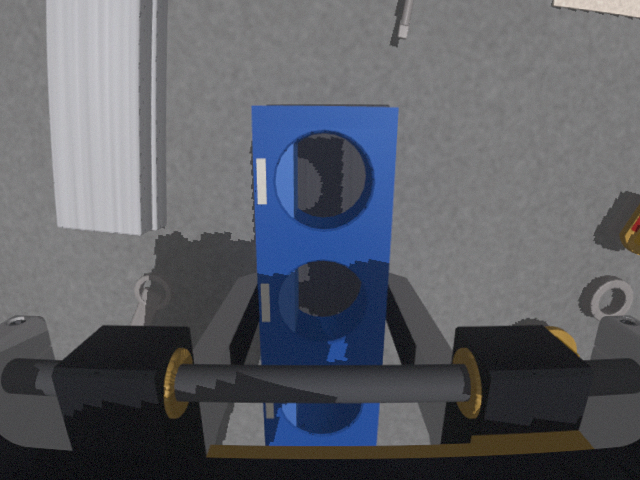

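The carrier covers the nest. Only the nest's front edge shows, at row 104, columns 265–389.

Run:
```python
from h import *
im,c=grab("wrist"); s=robot.state()
g=cv2.cvtColor(im,cv2.COLOR_RGB2GRAY).astype(int)
for x in (280,327,370): print(x,g[98:112,x])
print(g[104,255:275],g[104,382:400])
P=rays(c,[(265,104),(327,103.5),(389,104)],.016); print(P[:,:2],(P-np.array([.503,.003,0]))[:,:2]@s["ee_rot"][:2,:2])
go((.5025,.0035,.03),.239)
```

```text
280 [126 124 127 122 128 128 113  95  88  91  92  95  93  95]
327 [118 119 122 118 122 124 107  87  90  96  96  99  98  95]
370 [126 121 123 122 121 126 112  83  79  97 102 103 103 101]
[122 122 127 125 128 124 127 124 124 125 123 125 121 119 115 112 109 112
 108 111] [112 114 119 119 118 120 127 131 130 132 131 126 122 126 125 120 120 121]
[[ 0.5941395   0.06744032]
 [ 0.60449146  0.02592328]
 [ 0.61456407 -0.01568666]] [[ 0.10382217 -0.04098644]
 [ 0.10403228  0.00180122]
 [ 0.10394898  0.04461288]]
shift [-0.0026  0.0012  0.0675] turn 0.0004 | q7 -1.53
```

```bash
python3 shift.py '[[-0.0026,0.0016,0.02,0,0.05],[-0.0026,0.0016,0.045,0,0.05],[-0.0026,0.0016,0.06,0,0.05],[-0.0026,0.0016,0.068,0,0.05],[-0.0026,0.0016,0.07,0,0.05],[-0.0026,0.0016,0.07,0,0.05],[-0.0026,0.0016,0.07,0,0.05]]'; python3 shift.py '[[0,0,0.004,0,0.05],[0,0,0.008,0,0.05],[0,0,0.012,0,0.05],[0,0,0.014,0,0.05],[0,0,0.014,0,0.05],[0,0,0.014,0,0.05]]'
python3 - <<'E'
from h import *
go((.5023,.003,.0125),.239)
E
```

```text
time: 19.7
eef_pos: [0.5025, 0.0025, 0.0276]
ee_rot: [[0.972, 0.237, 0.002], [0.237, -0.972, 0.0], [0.002, 0.0, -1.0]]
force: [0.1, 0.6, -6.1]
width: 0.0612
finger_force: 40.0
time: 20.3
eef_pos: [0.5017, 0.0024, 0.0139]
ee_rot: [[0.972, 0.236, 0.001], [0.236, -0.972, -0.0], [0.0, 0.0, -1.0]]
force: [-3.1, 0.3, 10.6]
width: 0.062
finger_force: 40.0
shift [ 0.0007 -0.0004  0.0014] turn -0.0005 | q7 -1.56
```

```bash
python3 shift.py '[[0,0,-0.001,0,0.05],[0,0,-0.001,0,0.09],[0,0,-0.001,0,0.09],[0,0,-0.001,0,0.09],[0,0,-0.001,0,0.09],[0,0,-0.03,0,0.09],[0,0,-0.08,0,0.09],[0,0,-0.13,0,0.09],[0,0,-0.17,0,0.09],[0,0,-0.18,0,0.09]]'; python3 shift.py '[[0,0,0,0,0.09],[0,0,0,0,0.09],[0,0,-0.02,0,0.09],[0,0,-0.04,0,0.09],[0,0,-0.045,0,0.09],[0,0,-0.045,0,0.09],[0,0,-0.045,0,0.09]]'
python3 - <<'E'
from h import *
im,c=grab("wrist","w7"); h,s,v=hsv(im)
m=((h>100)&(h<125)&(s>120)&(v>40)); m[:, :230]=0; m[:,420:]=0
for b in blobs(cv2.morphologyEx(m.astype(np.uint8),cv2.MORPH_CLOSE,np.ones((5,5))),2000): print(b.min(0),b.max(0),rect(c,b,.034))
print(robot.state()["eef_pos"])
go((.5735,.174,.2),.145)
E
```

```text
time: 21.3
eef_pos: [0.5044, 0.0026, 0.1971]
ee_rot: [[0.972, 0.236, 0.008], [0.236, -0.972, 0.0], [0.008, 0.002, -1.0]]
force: [0.2, -0.3, 0.0]
width: 0.0899
finger_force: 0.0
time: 22.0
eef_pos: [0.5007, 0.0024, 0.2361]
ee_rot: [[0.972, 0.237, -0.003], [0.237, -0.972, -0.0], [-0.003, -0.001, -1.0]]
force: [-0.4, -0.1, -1.1]
width: 0.0904
finger_force: 0.0
[293 125] [354 290] (array([0.5024091 , 0.00241171], dtype=float32), np.float32(0.181605), np.float32(0.063773766), np.float32(0.22614272))
[0.50065011 0.00235778 0.23619984]
shift [ 0.1115 -0.1495  0.036 ] turn 0.0938 | q7 -1.48
```

View pics/w7.png

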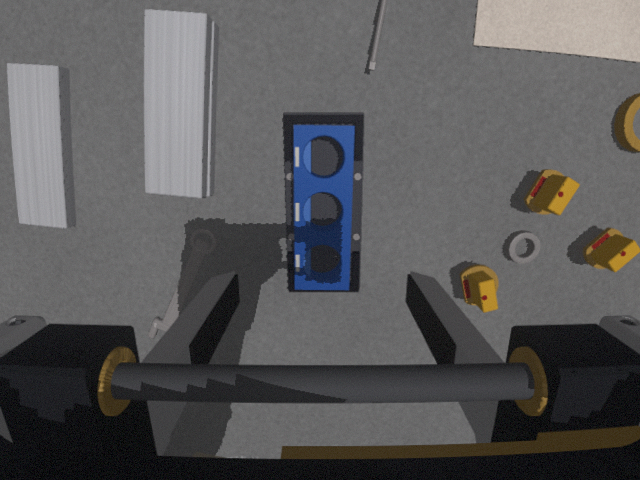

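The carrier sits flat in the nest, (293–354, 125–290), with rails visible all round. The cartridges are at right: (550,192), (612,250) and (480,288).

```bash
python3 shift.py '[[0.01,-0.015,0,0.01,0.09],[0.035,-0.045,0,0.03,0.09],[0.06,-0.08,0,0.05,0.09],[0.085,-0.115,0,0.075,0.09],[0.105,-0.14,0,0.09,0.09],[0.1115,-0.149,0,0.094,0.09],[0.1115,-0.149,0,0.094,0.09],[0.1115,-0.149,0,0.094,0.09]]';python3 shift.py '[[0,0,0,0,0.09],[0,0,0,0,0.09],[0,0,0,0,0.09],[0,0,0,0,0.09]]'
python3 - <<'E'
from h import *
im,c=grab("wrist","w8"); h,s,v=hsv(im); print(robot.state()["eef_pos"])
for b in blobs((v>140)&(s<40),2000):
    if 60<b[:,0].mean()<400 and b[:,1].max()<350:
        q=cv2.boxPoints(cv2.minAreaRect(b.astype(np.float32))).round(1).tolist(); print(b.min(0),b.max(0),q,rect(c,b,.02),rect(c,b,.04))
E
```

```text
time: 22.85
eef_pos: [0.574, 0.1715, 0.2369]
ee_rot: [[0.99, 0.143, -0.002], [0.143, -0.99, -0.002], [-0.002, 0.002, -1.0]]
force: [-0.2, -0.2, 0.1]
width: 0.0899
finger_force: 0.0
time: 23.25
eef_pos: [0.5748, 0.1729, 0.238]
ee_rot: [[0.99, 0.143, 0.0], [0.143, -0.99, -0.0], [0.0, 0.0, -1.0]]
force: [0.3, 0.1, 0.9]
width: 0.0902
finger_force: 0.0
[0.57472708 0.17314946 0.2379226 ]
[146 182] [201 325] [[145.89999389648438, 182.0], [197.89999389648438, 176.5], [213.1999969482422, 320.3999938964844], [161.1999969482422, 325.8999938964844]] (array([0.49628866, 0.33120376], dtype=float32), np.float32(0.17753662), np.float32(0.06019163), np.float32(0.12887059)) (array([0.5040339 , 0.32377195], dtype=float32), np.float32(0.16862568), np.float32(0.057170432), np.float32(0.12887058))
[292 131] [351 293] [[292.0, 131.0], [351.0, 131.0], [351.0, 293.0], [292.0, 293.0]] (array([0.5689765 , 0.17259726], dtype=float32), np.float32(0.1861228), np.float32(0.06390883), np.float32(0.14433777)) (array([0.5730734 , 0.17312634], dtype=float32), np.float32(0.17678088), np.float32(0.0607011), np.float32(0.1443372))
```

View pics/w8.png

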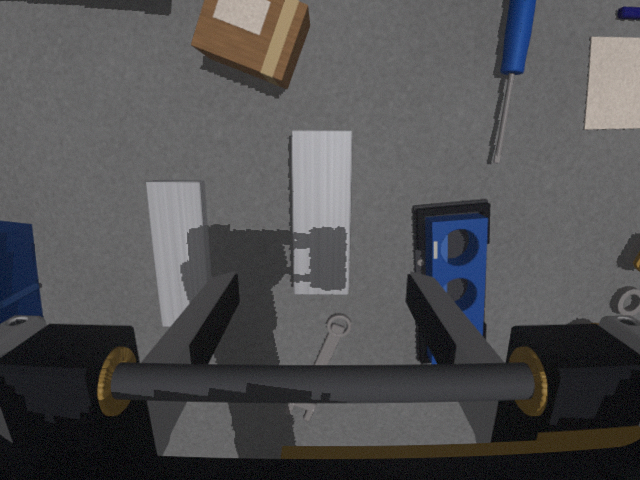

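The base plate shows corners at (147,181), (201,181) and (163,326). The put-down plates are at (292–351, 131–293).

Run:
```python
from h import *
im=cv2.imread("pics/w8.png"); g=cv2.cvtColor(im,cv2.COLOR_BGR2GRAY).astype(int)
for y in (186,200,215,260,300,315): print(y,[i for i in range(135,225) if abs(g[y,i+1]-g[y,i-1])>35])
for x in (152,170,190): print(x,[i for i in range(160,200) if abs(g[i+1,x]-g[i-1,x])>35])
print(165,[i for i in range(300,340) if abs(g[i+1,166]-g[i-1,166])>30])
c=cam("wrist",robot.state())
P=rays(c,[(147,181.5),(201.5,181.5),(162.5,326)],.02)[:,:2]; A,B,C=P
print(P,np.linalg.norm(A-B),np.linalg.norm(A-C),np.arctan2(*(A-C)[::-1]),np.arctan2(B[0]-A[0],A[1]-B[1]),(B+C)/2)
go((.573,.173,.026),.145)
```

```text
186 [146, 199, 200]
200 [147, 148, 200, 201]
215 [149, 201, 202]
260 [154, 186, 189]
300 [159, 188, 189]
315 [160, 161, 179, 180, 208]
152 [181, 182]
170 [181, 182]
190 [181, 182]
165 [326]
[[0.58074567 0.37135774]
 [0.58914685 0.30987108]
 [0.40292274 0.34917464]] 0.06205794711072177 0.1792012381569246 0.12410710732700717 0.13579337701971458 [0.49603479 0.32952286]
shift [-1.800e-03 -1.000e-04  2.119e-01] turn -0.0008 | q7 -1.85
```

```bash
python3 - <<'E'
from h import *
im,c=grab("top","t8"); h,s,v=hsv(im)
for b in blobs((v>150)&(s<40),300):
    m=b.mean(0)
    if 110<m[0]<300 and m[1]>180: print(m,rect(c,b,.02),rect(c,b,.04))
im=cv2.imread("pics/top0.png")[:,:,::-1]; h,s,v=hsv(im)
for b in blobs((v>150)&(s<40),300):
    m=b.mean(0)
    if 110<m[0]<300 and m[1]>180: print("first",m,rect(c,b,.088))
# w7: base seen from over the nest
im=cv2.imread("pics/w7.png")[:,:,::-1]; h,s,v=hsv(im)
for b in blobs((v>140)&(s<40),1500):
    if b[:,0].mean()<250 and b[:,1].max()<300:
        print(b.min(0),b.max(0))
E
python3 -c "
import cv2;i=cv2.imread('pics/t8.png')[180:400,90:350];cv2.imwrite('pics/t8c.png',cv2.resize(i,None,fx=2.5,fy=2.5))"
```

```text
[246.82587065 329.37810945] (array([0.36562234, 0.14377743], dtype=float32), np.float32(0.164752), np.float32(0.035604563), np.float32(2.8925407)) (array([0.36779124, 0.14084342], dtype=float32), np.float32(0.1616952), np.float32(0.034943987), np.float32(2.8925405))
[239.55897436 256.51282051] (array([0.5353453 , 0.16898079], dtype=float32), np.float32(0.10348319), np.float32(0.069438785), np.float32(0.14060052)) (array([0.53436524, 0.1655792 ], dtype=float32), np.float32(0.101563275), np.float32(0.06815044), np.float32(0.14060056))
first [244.88068182 334.74431818] (array([0.37110075, 0.13884678], dtype=float32), np.float32(0.14764488), np.float32(0.033112086), np.float32(2.9696178))
first [157.90366972 272.44036697] (array([0.49519515, 0.32779324], dtype=float32), np.float32(0.18046613), np.float32(0.061995476), np.float32(0.1456566))
[ 7 63] [ 66 227]
[144   9] [206 197]
```

View pics/t8c.png

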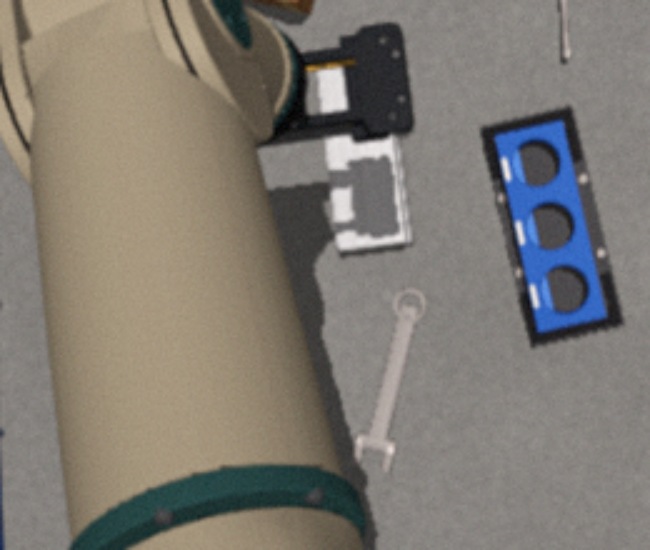

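The arm hides the base in the top view, so I look from directly above it with the wrist camera.

```bash
python3 shift.py '[[-0.01,-0.03,0,0,0.09],[-0.025,-0.07,0,0,0.09],[-0.04,-0.115,0,0,0.09],[-0.05,-0.15,0,0,0.09],[-0.057,-0.165,0,0,0.09],[-0.057,-0.165,0,0,0.09],[-0.057,-0.165,0,0,0.09],[-0.057,-0.165,0,0,0.09],[-0.057,-0.165,0,0,0.09],[-0.057,-0.165,0,0,0.09]]';python3 shift.py '[[0,0,0,0,0.09],[0,0,0,0,0.09],[0,0,0,0,0.09]]'
python3 - <<'E'
from h import *
im,c=grab("wrist","w9"); g=cv2.cvtColor(im,cv2.COLOR_RGB2GRAY).astype(int); print(robot.state()["eef_pos"],yaw())
for y in range(140,300,15): print(y,[i for i in range(270,380) if abs(g[y,i+1]-g[y,i-1])>28])
for x in (295,305,325,345): print(x,[i for i in range(110,320) if abs(g[i+1,x]-g[i-1,x])>28])
E
```

```text
time: 24.35
eef_pos: [0.4954, 0.3272, 0.2377]
ee_rot: [[0.99, 0.142, 0.0], [0.142, -0.99, -0.0], [0.0, 0.001, -1.0]]
force: [0.0, -0.1, -0.6]
width: 0.09
finger_force: 0.0
time: 24.65
eef_pos: [0.4946, 0.3285, 0.2377]
ee_rot: [[0.99, 0.144, -0.0], [0.144, -0.99, -0.0], [-0.0, 0.0, -1.0]]
force: [0.3, -0.3, -0.1]
width: 0.0901
finger_force: 0.0
[0.49454486 0.32858764 0.23774069] 0.1447468304318109
140 [292, 293, 348, 349, 350]
155 [292, 293, 348, 349]
170 [292, 293, 347, 348, 349]
185 [292, 293, 347, 348, 349]
200 [290, 292, 293, 346, 347]
215 [290, 292, 293, 346, 347]
230 [275, 277, 278, 292, 293, 294, 306, 307, 341, 342, 346, 347]
245 [283, 284, 291, 341, 342, 346, 347]
260 [286, 291, 293, 294, 307, 308, 341, 342, 343, 345, 346]
275 [283, 291, 341, 342, 345, 346]
290 [278, 279]
295 [126, 127, 230, 231, 236, 237, 238, 239, 246, 247, 248, 269, 270, 271, 277, 278, 283, 284]
305 [127, 128, 231, 232, 246, 247, 269, 270, 277, 278, 284, 285]
325 [127, 128, 224, 225, 226]
345 [127, 128]
```

View pics/w9.png

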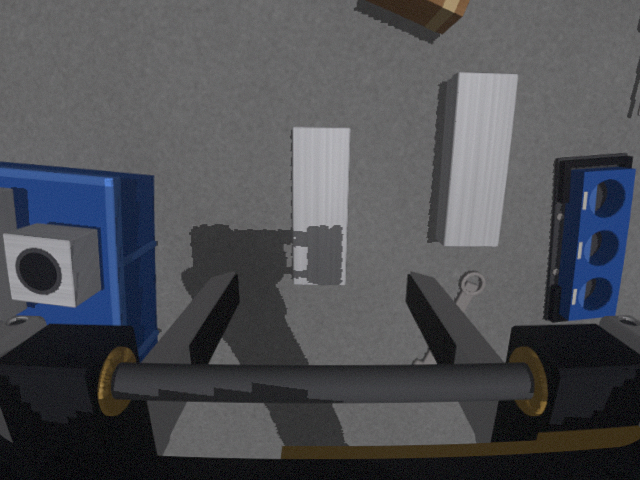

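The base is seen directly below, with corners at about (292,127), (350,127), (345,284) and (293,284).

Run:
```python
from h import *
c=cam("wrist",robot.state())
print(quad(c,[(292.3,127.5),(349.7,127.5),(345.3,284.5),(293.3,284.5)],.02))
# same picture: put-down plates' top for a bias check
print(quad(c,[(459,73.5),(517,74.5),(498,246.5),(444,245)],.04))
go((.573,.173,.0255),.145)
```

```text
(array([0.49570898, 0.33070816]), np.float64(0.1786949126567597), np.float64(0.06132264913293051), np.float64(0.13317122892281802))
(array([0.57247799, 0.17308108]), np.float64(0.17757861822909146), np.float64(0.060336745116789825), np.float64(0.14383579926629167))
shift [0.0552 0.1653 0.2122] turn -0.0003 | q7 -2.15
```

```bash
python3 shift.py '[[0.01,0.03,0,0,0.09],[0.025,0.07,0.02,0,0.09],[0.04,0.115,0.05,0,0.09],[0.05,0.15,0.08,0,0.09],[0.055,0.165,0.11,0,0.09],[0.055,0.165,0.15,0,0.09],[0.055,0.165,0.18,0,0.09],[0.055,0.165,0.2,0,0.09],[0.055,0.165,0.2,0,0.09],[0.055,0.165,0.2,0,0.09]]';python3 shift.py '[[0,0,0,0,0.09],[0,0,0,0,0.09]]'
python3 - <<'E'
from h import *
go((.573,.173,.0245),.145)
E
```

```text
time: 25.7
eef_pos: [0.573, 0.1735, 0.038]
ee_rot: [[0.99, 0.144, 0.0], [0.144, -0.99, 0.0], [0.0, -0.0, -1.0]]
force: [0.0, -0.0, 1.0]
width: 0.0899
finger_force: 0.0
time: 25.9
eef_pos: [0.5739, 0.1737, 0.0393]
ee_rot: [[0.99, 0.144, 0.003], [0.144, -0.99, 0.001], [0.003, -0.0, -1.0]]
force: [-0.3, 0.4, 0.6]
width: 0.0901
finger_force: 0.0
shift [-0.001   0.0006  0.0148] turn -0.0002 | q7 -1.91
```

```bash
python3 shift.py '[[-0.001,0,0.008,0,0.09],[-0.001,0,0.013,0,0.09],[-0.001,0,0.0135,0,0.05],[-0.001,0,0.0135,0,0.05],[-0.001,0,0.0135,0,0.05],[-0.001,0,0.0135,0,0.05],[-0.001,0,0.0135,0,0.05],[-0.001,0,0.0135,0,0.05],[-0.001,0,0.0135,0,0.05],[-0.001,0,0.0135,0,0.05]]' 40;python3 shift.py '[[0,0,-0.01,0,0.05],[0,0,-0.03,0,0.05],[0,0,-0.06,0,0.05],[0,0,-0.08,0,0.05],[0,0,-0.08,0,0.05],[0,0,-0.08,0,0.05],[0,0,-0.08,0,0.05]]'
python3 - <<'E'
from h import *
s=robot.state(); im,c=grab("wrist"); g=cv2.cvtColor(im,cv2.COLOR_RGB2GRAY).astype(int)
e=[next((i for i in range(80,160) if abs(g[i+1,x]-g[i-1,x])>35),0) for x in (275,300,322,345,370)]; print(e)
P=rays(c,[(x,y+.5) for x,y in zip((275,300,322,345,370),e)],s["eef_pos"][2]+.016); print(((P-s["eef_pos"])@s["ee_rot"])[:,0])
go((.4957,.3305,.03),.133)
E
```

```text
time: 26.9
eef_pos: [0.5719, 0.1733, 0.0244]
ee_rot: [[0.99, 0.144, 0.0], [0.144, -0.99, 0.0], [0.0, -0.0, -1.0]]
force: [0.7, 0.9, 1.1]
width: 0.0615
finger_force: 40.0
time: 27.6
eef_pos: [0.5703, 0.1724, 0.1027]
ee_rot: [[0.99, 0.144, -0.003], [0.144, -0.99, -0.001], [-0.003, 0.001, -1.0]]
force: [-0.6, -0.2, -6.5]
width: 0.0618
finger_force: 40.0
[108, 108, 108, 108, 109]
[0.09043661 0.09039214 0.09038296 0.09040318 0.09004361]
shift [-0.0508 -0.1672  0.0727] turn 0.0118 | q7 -1.89
```

```bash
python3 shift.py '[[-0.008,-0.03,0,0,0.05],[-0.02,-0.07,0,0.003,0.05],[-0.035,-0.115,0,0.006,0.05],[-0.045,-0.15,0.01,0.01,0.05],[-0.05,-0.163,0.03,0.012,0.05],[-0.051,-0.167,0.05,0.012,0.05],[-0.051,-0.167,0.06,0.012,0.05],[-0.051,-0.167,0.065,0.012,0.05],[-0.051,-0.167,0.065,0.012,0.05],[-0.051,-0.167,0.065,0.012,0.05]]';python3 shift.py '[[0,0,0,0,0.05],[0,0,0,0,0.05],[0,0,0,0,0.05],[0,0,0,0,0.05]]'
python3 - <<'E'
from h import *
go((.4953,.3305,.0242),.133)
E
```

```text
time: 28.65
eef_pos: [0.4982, 0.3304, 0.0397]
ee_rot: [[0.991, 0.131, 0.001], [0.131, -0.991, 0.0], [0.001, -0.0, -1.0]]
force: [0.1, -0.2, -6.3]
width: 0.0618
finger_force: 40.0
time: 29.05
eef_pos: [0.4974, 0.3311, 0.0396]
ee_rot: [[0.991, 0.132, 0.0], [0.132, -0.991, 0.0], [0.001, -0.0, -1.0]]
force: [0.3, 0.3, -5.7]
width: 0.0619
finger_force: 40.0
shift [-0.0022  0.0003  0.0154] turn -0.0003 | q7 -2.19
```

```bash
python3 shift.py '[[-0.002,0,0.005,0,0.05],[-0.002,0,0.01,0,0.05],[-0.002,0,0.014,0,0.05],[-0.002,0,0.016,0,0.05],[-0.002,0,0.017,0,0.05],[-0.002,0,0.017,0,0.05],[-0.002,0,0.017,0,0.05]]'
python3 - <<'E'
from h import *
print(robot.state()["force"])
E
python3 shift.py '[[0,0,-0.001,0,0.05],[0,0,-0.001,0,0.09],[0,0,-0.001,0,0.09],[0,0,-0.001,0,0.09],[0,0,-0.001,0,0.09],[0,0,-0.04,0,0.09],[0,0,-0.09,0,0.09],[0,0,-0.14,0,0.09],[0,0,-0.18,0,0.09],[0,0,-0.2,0,0.09]]'; python3 shift.py '[[0,0,0,0,0.09],[0,0,0,0,0.09],[0,0,0,0,0.09],[0,0,0,0,0.09]]'
python3 - <<'E'
from h import *
im,c=grab("wrist","w10"); g=cv2.cvtColor(im,cv2.COLOR_RGB2GRAY).astype(int); print(robot.state()["eef_pos"],yaw())
for y in (140,170,200,290): print(y,[i for i in range(270,380) if abs(g[y,i+1]-g[y,i-1])>28])
for x in (305,325,345): print(x,[i for i in range(110,320) if abs(g[i+1,x]-g[i-1,x])>28])
go((.572,.1725,.03),.145)
E
```

```text
time: 29.75
eef_pos: [0.4948, 0.3305, 0.0242]
ee_rot: [[0.991, 0.133, -0.0], [0.133, -0.991, -0.001], [-0.0, 0.001, -1.0]]
force: [-4.4, -2.5, 13.9]
width: 0.0618
finger_force: 40.0
[-4.3584168  -2.48010774 13.9418285 ]
time: 30.75
eef_pos: [0.4969, 0.332, 0.2265]
ee_rot: [[0.991, 0.132, 0.005], [0.132, -0.991, 0.004], [0.006, -0.003, -1.0]]
force: [0.4, -0.3, -0.6]
width: 0.0902
finger_force: 0.0
time: 31.15
eef_pos: [0.4944, 0.3302, 0.2205]
ee_rot: [[0.991, 0.132, -0.003], [0.132, -0.991, -0.002], [-0.003, 0.001, -1.0]]
force: [1.2, -1.1, -0.2]
width: 0.0901
finger_force: 0.0
[0.49460303 0.33027823 0.22073306] 0.13279881089625542
140 [286, 287, 290, 291, 353, 354]
170 [286, 287, 290, 291, 292, 352, 353]
200 [287, 288, 290, 291, 292, 351, 352, 353]
290 [277, 278, 293, 294, 312, 313, 317, 318, 320, 321, 349]
305 [125, 126, 234, 235, 251, 252, 276, 277, 285, 286, 297, 298]
325 [125, 126, 227, 228, 292, 293, 297, 298]
345 [125, 126, 227, 228, 292, 293, 294, 295, 297, 298]
shift [0.0563 0.1664 0.1908] turn -0.0122 | q7 -2.15
```

```bash
python3 shift.py '[[0.01,0.03,0,0,0.09],[0.025,0.07,0.02,-0.004,0.09],[0.04,0.115,0.05,-0.008,0.09],[0.05,0.15,0.08,-0.012,0.09],[0.055,0.166,0.11,-0.012,0.09],[0.055,0.166,0.15,-0.012,0.09],[0.055,0.166,0.18,-0.012,0.09],[0.055,0.166,0.2,-0.012,0.09],[0.055,0.166,0.2,-0.012,0.09],[0.055,0.166,0.2,-0.012,0.09]]';python3 shift.py '[[0,0,0,0,0.09],[0,0,0,0,0.09],[0,0,0,0,0.09]]'
python3 - <<'E'
from h import *
go((.572,.172,.0045),.145)
E
```

```text
time: 32.2
eef_pos: [0.5715, 0.1736, 0.0219]
ee_rot: [[0.99, 0.144, -0.001], [0.144, -0.99, -0.0], [-0.001, 0.0, -1.0]]
force: [-0.8, -0.2, 0.5]
width: 0.0901
finger_force: 0.0
time: 32.5
eef_pos: [0.5724, 0.1738, 0.0234]
ee_rot: [[0.99, 0.144, 0.002], [0.144, -0.99, 0.001], [0.002, -0.0, -1.0]]
force: [-0.3, -0.4, 0.3]
width: 0.0902
finger_force: 0.0
shift [-0.0007  0.0017  0.0189] turn -0.0002 | q7 -1.89
```

```bash
python3 shift.py '[[0,0.0015,0.01,0,0.09],[0,0.0015,0.016,0,0.09],[0,0.0015,0.018,0,0.05],[0,0.0015,0.018,0,0.05],[0,0.0015,0.018,0,0.05],[0,0.0015,0.018,0,0.05],[0,0.0015,0.018,0,0.05],[0,0.0015,0.018,0,0.05],[0,0.0015,0.018,0,0.05],[0,0.0015,0.018,0,0.05]]' 40;python3 shift.py '[[0,0,-0.01,0,0.05],[0,0,-0.04,0,0.05],[0,0,-0.08,0,0.05],[0,0,-0.1,0,0.05],[0,0,-0.1,0,0.05],[0,0,-0.1,0,0.05],[0,0,-0.1,0,0.05]]'
python3 - <<'E'
from h import *
s=robot.state(); im,c=grab("wrist"); g=cv2.cvtColor(im,cv2.COLOR_RGB2GRAY).astype(int)
e=[next((i for i in range(80,160) if abs(g[i+1,x]-g[i-1,x])>35),0) for x in (275,300,322,345,370)]; print(e)
P=rays(c,[(x,y+.5) for x,y in zip((275,300,322,345,370),e)],s["eef_pos"][2]+.0155); print(((P-s["eef_pos"])@s["ee_rot"])[:,0])
go((.4953,.3305,.06),.133)
E
```

```text
time: 33.5
eef_pos: [0.5721, 0.1721, 0.0044]
ee_rot: [[0.99, 0.144, 0.0], [0.144, -0.99, 0.0], [0.0, -0.0, -1.0]]
force: [1.1, -0.2, -0.2]
width: 0.0616
finger_force: 40.0
time: 34.2
eef_pos: [0.5703, 0.1714, 0.1026]
ee_rot: [[0.99, 0.144, -0.003], [0.144, -0.99, -0.001], [-0.004, 0.001, -1.0]]
force: [0.1, -0.1, -5.1]
width: 0.0614
finger_force: 40.0
[111, 111, 111, 111, 112]
[0.08922365 0.08918009 0.08917115 0.08919108 0.08882807]
shift [-0.0513 -0.1682  0.0426] turn 0.0118 | q7 -1.87
```

```bash
python3 shift.py '[[-0.008,-0.03,0,0,0.05],[-0.02,-0.07,0,0.003,0.05],[-0.035,-0.115,0,0.006,0.05],[-0.045,-0.15,0.01,0.01,0.05],[-0.051,-0.163,0.03,0.012,0.05],[-0.052,-0.168,0.04,0.012,0.05],[-0.052,-0.168,0.043,0.012,0.05],[-0.052,-0.168,0.043,0.012,0.05],[-0.052,-0.168,0.043,0.012,0.05],[-0.052,-0.168,0.043,0.012,0.05]]';python3 shift.py '[[0,0,0,0,0.05],[0,0,0,0,0.05],[0,0,0,0,0.05],[0,0,0,0,0.05]]'
python3 - <<'E'
from h import *
go((.4964,.3305,.0443),.133)
E
```

```text
time: 35.25
eef_pos: [0.4976, 0.3297, 0.0619]
ee_rot: [[0.991, 0.13, 0.001], [0.13, -0.991, 0.0], [0.001, 0.0, -1.0]]
force: [-0.4, -1.0, -4.5]
width: 0.0614
finger_force: 40.0
time: 35.65
eef_pos: [0.4963, 0.3308, 0.0614]
ee_rot: [[0.991, 0.132, 0.0], [0.132, -0.991, 0.0], [0.0, -0.0, -1.0]]
force: [0.5, 0.2, -5.3]
width: 0.0616
finger_force: 40.0
shift [0.0001 0.0003 0.0171] turn -0.0002 | q7 -2.16
```

```bash
python3 shift.py '[[0,0,0.006,0,0.05],[0,0,0.011,0,0.05],[0,0,0.015,0,0.05],[0,0,0.017,0,0.05],[0,0,0.018,0,0.05],[0,0,0.018,0,0.05],[0,0,0.018,0,0.05]]'
python3 shift.py '[[0,0,-0.0005,0,0.05],[0,0,-0.0005,0,0.09],[0,0,-0.0005,0,0.09],[0,0,-0.0005,0,0.09],[0,0,-0.0005,0,0.09],[0,0,-0.04,0,0.09],[0,0,-0.09,0,0.09],[0,0,-0.14,0,0.09],[0,0,-0.18,0,0.09],[0,0,-0.2,0,0.09]]'; python3 shift.py '[[0,0,0,0,0.09],[0,0,0,0,0.09],[0,0,0,0,0.09],[0,0,0,0,0.09],[0,0,0,0,0.09]]'
python3 - <<'E'
from h import *
im,c=grab("wrist","w11"); g=cv2.cvtColor(im,cv2.COLOR_RGB2GRAY).astype(int); print(robot.state()["eef_pos"],yaw())
for y in (140,170,200,290): print(y,[i for i in range(270,380) if abs(g[y,i+1]-g[y,i-1])>28])
for x in (305,325,345): print(x,[i for i in range(110,320) if abs(g[i+1,x]-g[i-1,x])>28])
cv2.imwrite("pics/w11c.png",cv2.resize(im[100:320,240:420,::-1],None,fx=2.5,fy=2.5))
go((.5,-.15,.25),.133)
E
```

```text
time: 36.35
eef_pos: [0.4958, 0.3305, 0.0444]
ee_rot: [[0.991, 0.132, -0.001], [0.132, -0.991, -0.001], [-0.001, 0.0, -1.0]]
force: [-3.2, -1.1, 7.1]
width: 0.0618
finger_force: 40.0
time: 37.35
eef_pos: [0.4978, 0.332, 0.2476]
ee_rot: [[0.991, 0.132, 0.005], [0.132, -0.991, 0.004], [0.006, -0.003, -1.0]]
force: [-0.3, 1.2, 0.3]
width: 0.0901
finger_force: 0.0
time: 37.85
eef_pos: [0.4957, 0.3304, 0.242]
ee_rot: [[0.991, 0.132, -0.002], [0.132, -0.991, -0.001], [-0.002, 0.001, -1.0]]
force: [0.7, 0.3, -0.3]
width: 0.0902
finger_force: 0.0
[0.49589836 0.33050785 0.24225782] 0.13277228036769542
140 [285, 290, 291, 292, 352, 353, 354]
170 [285, 286, 290, 291, 292, 352, 353]
200 [287, 288, 291, 292, 293, 351, 352, 353]
290 [277, 278, 294, 295, 312, 313, 348, 349, 351]
305 [127, 128, 234, 235, 250, 251, 277, 278, 284, 285, 298, 299]
325 [127, 128, 226, 227, 228, 293, 294, 298, 299]
345 [127, 128, 227, 228, 291, 292, 293, 294, 298, 299]
shift [-0.0596  0.4768 -0.0073] turn -0.0002 | q7 -2.13
```

View pics/w11c.png

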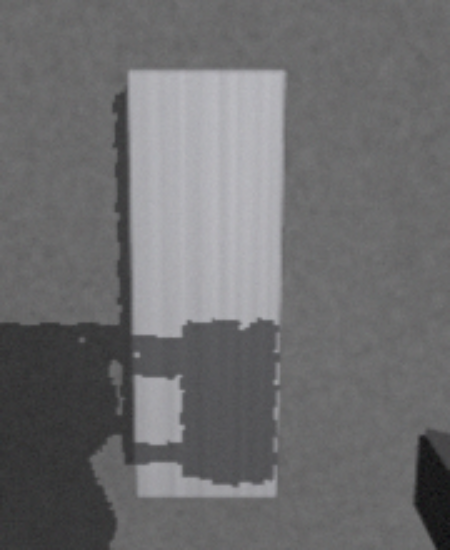

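The stack is back and square: one clean outline at (291–353, 127–299) in the full image, with no lower plate peeking out. Next, the cartridges.

```bash
python3 shift.py '[[-0.005,0.03,-0.005,-0.01,0.08],[-0.01,0.075,-0.01,-0.02,0.07],[-0.02,0.125,-0.015,-0.04,0.06],[-0.027,0.175,-0.015,-0.055,0.06],[-0.034,0.225,-0.015,-0.07,0.06],[-0.042,0.275,-0.015,-0.085,0.06],[-0.05,0.325,-0.015,-0.1,0.06],[-0.055,0.375,-0.015,-0.1,0.06],[-0.06,0.425,-0.015,-0.1,0.06],[-0.06,0.475,-0.015,-0.1,0.06]]'; python3 shift.py '[[0.01,0.04,0,0,0.06],[0.01,0.07,0,0,0.06],[0.01,0.085,0,0,0.06],[0.01,0.09,0,0,0.06],[0.01,0.09,0,0,0.06],[0.01,0.09,0,0,0.06],[0.01,0.09,0,0,0.06],[0.01,0.09,0,0,0.06]]'
cat >> h.py <<'E'
def carts(im,c,zt=.056):
    h,s,v=hsv(im); Y=((h>20)&(h<32)&(s>150)&(v>165)); Rd=(((h<7)|(h>173))&(s>140)&(v>70))
    rb=blobs(Rd,3)
    for b in blobs(Y,150):
        p,l,w,a=rect(c,b,zt)
        if l>.06: continue
        print("px",b.mean(0).round(),"c",p.round(4),"l %.4f w %.4f yaw %.3f"%(l,w,a),"red",[((rays(c,[r.mean(0)],.04)[0,:2]-p).round(3).tolist(),len(r)) for r in rb if np.linalg.norm(r.mean(0)-b.mean(0))<40])
E
python3 - <<'E'
from h import *
im,c=grab("wrist","w12"); print(robot.state()["eef_pos"],yaw(),robot.state()["q"][6]); carts(im,c)
im,c=grab("top"); carts(im,c)
E
```

```text
time: 38.9
eef_pos: [0.4985, -0.1461, 0.2582]
ee_rot: [[0.973, 0.231, -0.0], [0.231, -0.973, 0.0], [-0.0, -0.0, -1.0]]
force: [1.0, 0.4, -1.3]
width: 0.0602
finger_force: 0.0
time: 39.7
eef_pos: [0.5298, -0.228, 0.2585]
ee_rot: [[0.973, 0.233, 0.0], [0.233, -0.973, 0.0], [0.0, -0.0, -1.0]]
force: [-0.3, 0.4, 0.3]
width: 0.0601
finger_force: 0.0
[ 0.52976617 -0.22833974  0.25849805] 0.23425250581068818 -0.9873533132170758
px [417. 228.] c [ 0.5394 -0.3336] l 0.0366 w 0.0169 yaw 2.581 red [([-0.0, -0.0], 9), ([0.009, 0.015], 37)]
px [340. 167.] c [ 0.5836 -0.2353] l 0.0366 w 0.0167 yaw 2.909 red [([-0.0, 0.005], 9), ([0.003, 0.014], 45)]
```

Run:
```python
from h import *
go((.5836,-.2353,.030),-.233,2*np.pi)
```

```text
shift [0.0508 0.019  0.2285] turn 0.4669 | q7 -0.99
```

```bash
python3 shift.py '[[0.02,0.008,0.02,0.12,0.06],[0.04,0.015,0.06,0.25,0.06],[0.05,0.019,0.1,0.38,0.06],[0.051,0.019,0.14,0.467,0.06],[0.051,0.019,0.16,0.467,0.06],[0.051,0.019,0.16,0.467,0.06],[0.051,0.019,0.16,0.467,0.06],[0.051,0.019,0.16,0.467,0.06],[0.051,0.019,0.16,0.467,0.06]]' 20
python3 - <<'E'
from h import *
im,c=grab("wrist"); print(robot.state()["eef_pos"],yaw()); carts(im,c)
go((.5836,-.2353,.030),-.233,2*np.pi)
E
```

```text
time: 40.7
eef_pos: [0.5848, -0.2366, 0.1002]
ee_rot: [[0.973, -0.232, 0.003], [-0.232, -0.973, -0.001], [0.003, 0.0, -1.0]]
force: [-0.4, -0.4, 1.0]
width: 0.0602
finger_force: 0.0
[ 0.58462535 -0.23648098  0.0999282 ] -0.23430136205017976
px [316. 429.] c [ 0.4543 -0.199 ] l 0.0252 w 0.0159 yaw 0.493 red [([-0.014, 0.012], 15)]
px [476. 291.] c [ 0.5392 -0.3337] l 0.0359 w 0.0156 yaw 2.584 red [([-0.006, -0.001], 18), ([0.013, 0.015], 66)]
px [321. 253.] c [ 0.5902 -0.2371] l 0.0219 w 0.0151 yaw 2.908 red [([-0.012, 0.009], 20), ([0.001, 0.014], 63)]
shift [-0.0015 -0.0009  0.0699] turn -0.0013 | q7 -1.39
```

```bash
python3 shift.py '[[-0.001,-0.001,0.02,0,0.06],[-0.001,-0.001,0.04,0,0.06],[-0.001,-0.001,0.058,0,0.06],[-0.001,-0.001,0.068,0,0.06],[-0.001,-0.001,0.07,0,0.06],[-0.001,-0.001,0.07,0,0.06],[-0.001,-0.001,0.07,0,0.012],[-0.001,-0.001,0.07,0,0.012],[-0.001,-0.001,0.07,0,0.012],[-0.001,-0.001,0.07,0,0.012]]' 20; python3 shift.py '[[0,0,0,0,0.012],[0,0,0,0,0.012],[0,0,0,0,0.012],[0,0,0,0,0.012]]'; python3 shift.py '[[0,0,-0.01,0,0.012],[0,0,-0.03,0,0.012],[0,0,-0.06,0,0.012],[0,0,-0.08,0,0.012],[0,0,-0.08,0,0.012],[0,0,-0.08,0,0.012],[0,0,-0.08,0,0.012]]'
python3 - <<'E'
from h import *
s=robot.state(); im,c=grab("wrist","w13"); carts(im,c,s["eef_pos"][2]+.026); print(s["eef_pos"])
cv2.imwrite("pics/w13c.png",im[150:480,200:440,::-1])
h,S,v=hsv(im); Y=((h>20)&(h<32)&(S>150)&(v>120)); 
for b in blobs(Y,60): print(b.min(0),b.max(0),len(b))
E
```

```text
time: 41.75
eef_pos: [0.5832, -0.2349, 0.0287]
ee_rot: [[0.973, -0.232, 0.001], [-0.232, -0.973, -0.0], [0.001, 0.0, -1.0]]
force: [0.7, -0.5, 0.3]
width: 0.0318
finger_force: 0.0
time: 42.15
eef_pos: [0.583, -0.2348, 0.0283]
ee_rot: [[0.973, -0.232, 0.0], [-0.232, -0.973, 0.0], [0.0, -0.0, -1.0]]
force: [-0.7, 0.3, 0.9]
width: 0.0178
finger_force: 20.0
time: 42.85
eef_pos: [0.5818, -0.2344, 0.1069]
ee_rot: [[0.973, -0.232, -0.002], [-0.232, -0.973, 0.001], [-0.003, -0.0, -1.0]]
force: [-0.7, 0.6, -2.4]
width: 0.0178
finger_force: 20.0
px [316. 418.] c [ 0.5218 -0.2169] l 0.0169 w 0.0105 yaw 0.498 red [([-0.08, 0.029], 13)]
px [318. 280.] c [ 0.5952 -0.2374] l 0.0138 w 0.0079 yaw 1.338 red [([-0.057, 0.02], 10), ([-0.022, 0.024], 22)]
px [475. 282.] c [ 0.5784 -0.3068] l 0.0240 w 0.0103 yaw 2.580 red [([-0.045, -0.028], 18), ([-0.026, -0.012], 63)]
[ 0.58177911 -0.23437537  0.10689516]
[305 403] [333 432] 79
[304 273] [340 292] 97
[453 256] [494 308] 174
```

Run:
```python
from h import *
def meas(im,c,box):
    h,s,v=hsv(im); m=((h>100)&(h<125)&(s>120)&(v>40)); k=np.zeros_like(m); x0,x1,y0,y1=box; k[y0:y1,x0:x1]=1; m&=k
    b=max(blobs(cv2.morphologyEx(m.astype(np.uint8),cv2.MORPH_CLOSE,np.ones((3,3))),300),key=len); print(rect(c,b,.034))
    # white dashes at carrier's +y edge
    w=((v>150)&(s<60)&k); 
    for d in blobs(w,3):
        if cv2.pointPolygonTest(cv2.convexHull(b),tuple(map(float,d.mean(0))),False)>0: print(" dash",rays(c,[d.mean(0)],.034)[0,:2].round(4))
im,c=grab("top"); meas(im,c,(270,350,215,325))
im=cv2.imread("pics/w7.png")[:,:,::-1]
s=dict(eef_pos=np.array([.50065,.00236,.2362]),ee_rot=np.array([[.972,.237,-.003],[.237,-.972,0],[-.003,-.001,-1]]))
meas(im,cam("wrist",s),(270,370,110,300))
go((.5588,.0162,.107),.237,2*np.pi)
```

```text
(array([0.50317353, 0.0034207 ], dtype=float32), np.float32(0.18468891), np.float32(0.0656497), np.float32(0.22278422))
 dash [0.4406 0.0168]
 dash [0.4966 0.03  ]
 dash [0.5536 0.043 ]
(array([0.50240135, 0.00271416], dtype=float32), np.float32(0.18176724), np.float32(0.06382778), np.float32(0.22651064))
 dash [0.4426 0.0167]
 dash [0.4965 0.0297]
 dash [0.5537 0.0427]
shift [-8.060e-02 -2.384e-01  1.000e-04] turn -0.4712 | q7 -1.39
```

```bash
python3 shift.py '[[-0.01,-0.03,0,-0.06,0.012],[-0.025,-0.07,0,-0.14,0.012],[-0.04,-0.115,0,-0.24,0.012],[-0.055,-0.16,0,-0.34,0.012],[-0.07,-0.2,0,-0.42,0.012],[-0.078,-0.228,0,-0.463,0.012],[-0.08,-0.238,0,-0.463,0.012],[-0.08,-0.238,0,-0.463,0.012],[-0.08,-0.238,0,-0.463,0.012],[-0.08,-0.238,0,-0.463,0.012]]'; python3 shift.py '[[0,0,0,0,0.012],[0,0,0,0,0.012],[0,0,0,0,0.012]]'
python3 - <<'E'
from h import *
go((.5589,.016,.067),.229,2*np.pi); s=robot.state(); print(s["eef_pos"]); grab("wrist","w14")
E
```

```text
time: 43.95
eef_pos: [0.5604, 0.0125, 0.108]
ee_rot: [[0.975, 0.223, -0.0], [0.223, -0.975, -0.002], [-0.001, 0.001, -1.0]]
force: [0.9, -1.2, -2.0]
width: 0.0182
finger_force: 20.0
time: 44.25
eef_pos: [0.5604, 0.0145, 0.1083]
ee_rot: [[0.974, 0.226, 0.0], [0.226, -0.974, -0.0], [0.0, 0.0, -1.0]]
force: [-0.5, 0.2, -2.0]
width: 0.0183
finger_force: 20.0
shift [-0.0011 -0.0018  0.0413] turn -0.0014 | q7 -1.43
[0.56037755 0.01454924 0.10827522]
```

View pics/w14.png

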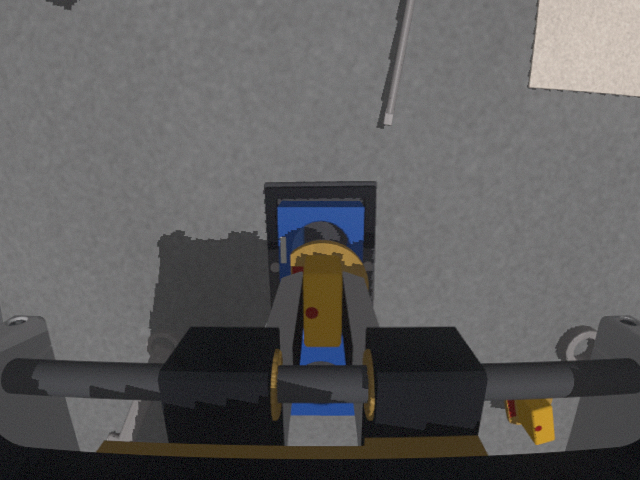

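The cartridge hangs over the far socket, with the flange's front edge at row 241 and the head's rear edge at row 346. The carrier's front edge is at row ~202, columns 278–364. cart C is at (540,420).

Run:
```python
from h import *
s=robot.state(); c=cam("wrist",s); e=s["eef_pos"]; R=s["ee_rot"]
L=lambda px,z: (((rays(c,px,z)-e)@R)[:,:2]*1000).round(1).tolist()
print("head rear (-19)",L([(323,346)],e[2]+.0277),"flange front (25)",L([(328,241)],e[2]-.0023))
im=cv2.imread("pics/w14.png"); hh,S,v=hsv(im[:,:,::-1]); B=((hh>100)&(hh<125)&(S>120)&(v>60))
print([np.where(B[180:230,x])[0][0]+180 for x in (285,300,320,340,355)])
r=B[212]; xs=np.where(r[260:390])[0]+260; print(xs.min(),xs.max())
print("carrier front edge",L([(285,203),(320,203),(355,203)],.034),L([(xs.min(),212),(xs.max(),212)],.034))
d=R.T@(np.array([.5592,.0161,0])-e); print("expected socket in tool",d[:2]*1000)
```

```text
head rear (-19) [[-18.4, 1.1]] flange front (25) [[25.6, 3.7]]
[np.int64(201), np.int64(201), np.int64(201), np.int64(201), np.int64(201)]
277 364
carrier front edge [[33.7, -25.9], [33.7, -1.0], [33.7, 24.0]] [[27.2, -31.9], [27.2, 30.6]]
expected socket in tool [-0.86862779 -1.58704613]
```

```bash
python3 shift.py '[[-0.0016,-0.0017,0.01,-0.001,0.012],[-0.0016,-0.0017,0.025,-0.001,0.012],[-0.0016,-0.0017,0.035,-0.001,0.012],[-0.0016,-0.0017,0.04,-0.001,0.012],[-0.0016,-0.0017,0.04,-0.001,0.012],[-0.0016,-0.0017,0.04,-0.001,0.012]]'; python3 shift.py '[[0,0,0.003,0,0.012],[0,0,0.006,0,0.012],[0,0,0.009,0,0.012],[0,0,0.012,0,0.012],[0,0,0.012,0,0.012]]'
python3 - <<'E'
from h import *
go((.5586,.0161,.0423),.229,2*np.pi)
E
```

```text
time: 44.9
eef_pos: [0.5586, 0.0165, 0.0683]
ee_rot: [[0.974, 0.228, 0.0], [0.228, -0.974, 0.0], [0.0, 0.0, -1.0]]
force: [-0.2, -0.1, -2.5]
width: 0.0181
finger_force: 20.0
time: 45.4
eef_pos: [0.558, 0.0165, 0.0558]
ee_rot: [[0.974, 0.228, -0.001], [0.228, -0.974, -0.0], [-0.001, -0.0, -1.0]]
force: [0.4, -0.5, -1.8]
width: 0.0177
finger_force: 20.0
shift [0.0005 0.0005 0.0135] turn 0.0007 | q7 -1.43
```

Below the carrier top without contact force, so it is in the socket. Lowering home.

```bash
python3 shift.py '[[0.0003,0,0.004,0,0.012],[0.0003,0,0.008,0,0.012],[0.0003,0,0.011,0,0.012],[0.0003,0,0.013,0,0.012],[0.0003,0,0.014,0,0.012],[0.0003,0,0.0145,0,0.012],[0.0003,0,0.0145,0,0.012]]'
```

```text
time: 46.1
eef_pos: [0.5585, 0.0166, 0.0423]
ee_rot: [[0.974, 0.228, -0.0], [0.228, -0.974, 0.0], [-0.0, -0.0, -1.0]]
force: [-2.9, -0.5, 4.8]
width: 0.0182
finger_force: 20.0
```

```bash
python3 shift.py '[[0,0,-0.0005,0,0.05],[0,0,-0.0005,0,0.05],[0,0,-0.0005,0,0.05],[0,0,-0.0005,0,0.05],[0,0,-0.03,0,0.05],[0,0,-0.07,0,0.05],[0,0,-0.12,0,0.05],[0,0,-0.16,0,0.05],[0,0,-0.18,0,0.05],[0,0,-0.18,0,0.05]]'
python3 - <<'E'
from h import *
go((.49,-.26,.25),.05,2*np.pi)
E
```

```text
time: 47.1
eef_pos: [0.561, 0.0167, 0.2251]
ee_rot: [[0.974, 0.228, 0.007], [0.228, -0.974, 0.0], [0.007, 0.001, -1.0]]
force: [-0.4, -0.0, 0.0]
width: 0.0505
finger_force: 0.0
shift [-0.1319  0.2533 -0.0256] turn 0.1797 | q7 -1.42
```

```bash
python3 shift.py '[[-0.02,0.025,-0.01,0.02,0.05],[-0.05,0.06,-0.02,0.05,0.05],[-0.08,0.095,-0.03,0.09,0.05],[-0.11,0.13,-0.03,0.12,0.05],[-0.14,0.165,-0.03,0.15,0.05],[-0.165,0.195,-0.03,0.17,0.05],[-0.19,0.22,-0.03,0.18,0.05],[-0.205,0.235,-0.03,0.18,0.05],[-0.205,0.235,-0.03,0.18,0.05],[-0.205,0.235,-0.03,0.18,0.05]]'; python3 shift.py '[[0,0,0,0,0.05],[0,0,0,0,0.05],[0,0,0,0,0.05]]'
python3 - <<'E'
from h import *
im,c=grab("wrist"); print(robot.state()["eef_pos"],yaw()); carts(im,c); carts(im,c,.056)
im,c=grab("top"); carts(im,c)
E
```

```text
time: 48.1
eef_pos: [0.4124, -0.2582, 0.2507]
ee_rot: [[0.999, 0.049, -0.001], [0.049, -0.999, 0.001], [-0.001, -0.001, -1.0]]
force: [0.9, 0.4, -0.3]
width: 0.0502
finger_force: 0.0
time: 48.4
eef_pos: [0.4132, -0.258, 0.2516]
ee_rot: [[0.999, 0.052, 0.0], [0.052, -0.999, 0.0], [0.0, -0.0, -1.0]]
force: [-0.4, 0.1, 0.5]
width: 0.0503
finger_force: 0.0
[ 0.41307986 -0.25818723  0.25167923] 0.05143967365871941
px [264. 169.] c [ 0.4595 -0.196 ] l 0.0366 w 0.0165 yaw 0.514 red [([-0.004, 0.007], 10)]
px [404.  94.] c [ 0.5395 -0.3331] l 0.0362 w 0.0166 yaw 2.563 red [([0.005, 0.001], 11), ([0.005, 0.013], 43)]
px [48. 58.] c [0.5618 0.027 ] l 0.0372 w 0.0168 yaw 0.237 red [([0.002, 0.018], 12)]
px [264. 169.] c [ 0.4595 -0.196 ] l 0.0366 w 0.0165 yaw 0.514 red [([-0.004, 0.007], 10)]
px [404.  94.] c [ 0.5395 -0.3331] l 0.0362 w 0.0166 yaw 2.563 red [([0.005, 0.001], 11), ([0.005, 0.013], 43)]
px [48. 58.] c [0.5618 0.027 ] l 0.0372 w 0.0168 yaw 0.237 red [([0.002, 0.018], 12)]
```

cart C has been knocked to (0.4595, -0.196), so I use the new pose.

Run:
```python
from h import *
go((.4595,-.196,.1),.514,2*np.pi)
```

```text
shift [ 0.0496 -0.0599  0.1517] turn -0.463 | q7 -0.97
```

```bash
python3 shift.py '[[0.015,-0.018,0.02,-0.1,0.06],[0.03,-0.037,0.06,-0.22,0.06],[0.043,-0.053,0.1,-0.34,0.06],[0.0496,-0.06,0.135,-0.44,0.06],[0.0496,-0.06,0.15,-0.463,0.06],[0.0496,-0.06,0.15,-0.463,0.06],[0.0496,-0.06,0.15,-0.463,0.06],[0.0496,-0.06,0.15,-0.463,0.06],[0.0496,-0.06,0.15,-0.463,0.06]]'
python3 - <<'E'
from h import *
im,c=grab("wrist"); print(robot.state()["eef_pos"],yaw()); carts(im,c)
go((.4595,-.196,.030),.514,2*np.pi)
E
```

```text
time: 49.4
eef_pos: [0.4599, -0.1972, 0.103]
ee_rot: [[0.872, 0.49, 0.002], [0.49, -0.872, -0.001], [0.001, 0.002, -1.0]]
force: [-0.9, -0.9, -1.1]
width: 0.06
finger_force: 0.0
[ 0.45981669 -0.19704142  0.1028728 ] 0.512134309302215
px [552. 255.] c [ 0.5395 -0.3333] l 0.0360 w 0.0166 yaw 2.577 red [([0.004, -0.008], 18), ([0.006, 0.019], 65)]
shift [ 0.0001 -0.0012  0.0729] turn -0.0019 | q7 -0.75
```

```bash
python3 shift.py '[[0,-0.001,0.02,-0.002,0.06],[0,-0.001,0.04,-0.002,0.06],[0,-0.001,0.06,-0.002,0.06],[0,-0.001,0.07,-0.002,0.06],[0,-0.001,0.073,-0.002,0.06],[0,-0.001,0.073,-0.002,0.06],[0,-0.001,0.073,-0.002,0.012],[0,-0.001,0.073,-0.002,0.012],[0,-0.001,0.073,-0.002,0.012],[0,-0.001,0.073,-0.002,0.012]]' 20; python3 shift.py '[[0,0,0,0,0.012],[0,0,0,0,0.012],[0,0,0,0,0.012],[0,0,0,0,0.012]]'; python3 shift.py '[[0,0,-0.01,0,0.012],[0,0,-0.03,0,0.012],[0,0,-0.06,0,0.012],[0,0,-0.08,0,0.012],[0,0,-0.08,0,0.012],[0,0,-0.08,0,0.012],[0,0,-0.08,0,0.012]]'
python3 - <<'E'
from h import *
go((.4462,-.0103,.11),.229,2*np.pi)
E
```

```text
time: 50.45
eef_pos: [0.4589, -0.1958, 0.0291]
ee_rot: [[0.87, 0.492, 0.001], [0.492, -0.87, -0.0], [0.001, 0.001, -1.0]]
force: [0.4, -0.4, 0.2]
width: 0.0314
finger_force: 0.0
time: 50.85
eef_pos: [0.4587, -0.1957, 0.0289]
ee_rot: [[0.87, 0.492, 0.0], [0.492, -0.87, -0.0], [0.0, 0.0, -1.0]]
force: [-0.7, 0.4, 2.1]
width: 0.0178
finger_force: 20.0
time: 51.55
eef_pos: [0.4577, -0.1953, 0.1078]
ee_rot: [[0.87, 0.492, -0.002], [0.492, -0.87, 0.001], [-0.001, -0.002, -1.0]]
force: [-0.3, 0.9, -1.7]
width: 0.0181
finger_force: 20.0
shift [ 0.0811 -0.1667 -0.0021] turn 0.2859 | q7 -0.75
```

```bash
python3 shift.py '[[0.01,-0.02,0,0.03,0.012],[0.025,-0.05,0,0.08,0.012],[0.042,-0.085,0,0.14,0.012],[0.057,-0.118,0,0.2,0.012],[0.07,-0.146,0,0.25,0.012],[0.079,-0.163,0,0.28,0.012],[0.081,-0.167,0,0.286,0.012],[0.081,-0.167,0,0.286,0.012],[0.081,-0.167,0,0.286,0.012],[0.081,-0.167,0,0.286,0.012]]'; python3 shift.py '[[0,0,0.015,0,0.012],[0,0,0.03,0,0.012],[0,0,0.035,0,0.012],[0,0,0.035,0,0.012],[0,0,0.035,0,0.012]]'
python3 - <<'E'
from h import *
s=robot.state(); im,c=grab("wrist","w15"); e=s["eef_pos"]; R=s["ee_rot"]; h,S,v=hsv(im)
Y=((h>15)&(h<32)&(S>130)&(v>70))
for b in blobs(Y,60): print(b.min(0),b.max(0),len(b))
B=((h>100)&(h<125)&(S>120)&(v>40)); B[:, :250]=0;B[:,400:]=0
for b in blobs(B,100): print("blue",b.min(0),b.max(0))
go((.4456,-.0102,.056),.229,2*np.pi); print(e)
E
```

```text
time: 52.55
eef_pos: [0.4469, -0.012, 0.1086]
ee_rot: [[0.974, 0.225, -0.0], [0.225, -0.974, -0.001], [-0.0, 0.001, -1.0]]
force: [0.4, 0.4, -2.5]
width: 0.0177
finger_force: 20.0
time: 53.05
eef_pos: [0.4472, -0.011, 0.0741]
ee_rot: [[0.974, 0.226, 0.0], [0.226, -0.974, -0.0], [0.0, 0.0, -1.0]]
force: [0.3, 0.3, -1.6]
width: 0.0181
finger_force: 20.0
[286 446] [361 458] 386
[253 446] [275 457] 119
[189 445] [213 456] 99
[109 441] [152 454] 206
[429 440] [470 456] 230
[363 438] [428 457] 409
[456 436] [482 455] 151
[366 350] [373 419] 174
[270 349] [281 419] 155
[291 240] [367 344] 366
[289  17] [363 117] 390
blue [265  11] [377 296]
shift [-0.0016 -0.001   0.0182] turn -0.0007 | q7 -1.28
[ 0.4472216  -0.01096533  0.074051  ]
```

```bash
python3 shift.py '[[-0.0017,-0.001,0.003,0,0.012],[-0.0017,-0.001,0.007,0,0.012],[-0.0017,-0.001,0.011,0,0.012],[-0.0017,-0.001,0.015,0,0.012],[-0.0017,-0.001,0.018,0,0.012],[-0.0017,-0.001,0.018,0,0.012]]'
python3 - <<'E'
from h import *
go((.4456,-.0102,.043),.229,2*np.pi)
E
```

```text
time: 53.7
eef_pos: [0.4447, -0.0098, 0.0552]
ee_rot: [[0.974, 0.227, -0.001], [0.227, -0.974, -0.0], [-0.001, -0.0, -1.0]]
force: [-0.1, 0.5, -2.0]
width: 0.0179
finger_force: 20.0
shift [0.0008 0.0006 0.0122] turn -0.0002 | q7 -1.28
```

```bash
python3 shift.py '[[0.0003,0,0.004,0,0.012],[0.0003,0,0.008,0,0.012],[0.0003,0,0.011,0,0.012],[0.0003,0,0.0125,0,0.012],[0.0003,0,0.013,0,0.012],[0.0003,0,0.013,0,0.012]]'
```

```text
time: 54.3
eef_pos: [0.4452, -0.0098, 0.0429]
ee_rot: [[0.974, 0.227, -0.0], [0.227, -0.974, 0.0], [-0.0, -0.0, -1.0]]
force: [-1.2, 0.3, -0.6]
width: 0.018
finger_force: 20.0
```

```bash
python3 shift.py '[[0,0,0.001,0,0.012],[0,0,0.001,0,0.012]]'; python3 shift.py '[[0,0,-0.0005,0,0.05],[0,0,-0.0005,0,0.05],[0,0,-0.0005,0,0.05],[0,0,-0.0005,0,0.05],[0,0,-0.03,0,0.05],[0,0,-0.07,0,0.05],[0,0,-0.12,0,0.05],[0,0,-0.16,0,0.05],[0,0,-0.18,0,0.05],[0,0,-0.18,0,0.05]]'
python3 - <<'E'
from h import *
go((.5,-.33,.25),0,2*np.pi)
E
```

```text
time: 54.5
eef_pos: [0.4452, -0.0098, 0.0428]
ee_rot: [[0.974, 0.227, 0.0], [0.227, -0.974, 0.0], [0.0, -0.0, -1.0]]
force: [-3.7, 0.0, 13.2]
width: 0.0177
finger_force: 20.0
time: 55.5
eef_pos: [0.4474, -0.0098, 0.2244]
ee_rot: [[0.974, 0.227, 0.007], [0.227, -0.974, 0.0], [0.006, 0.001, -1.0]]
force: [0.2, -0.3, -0.1]
width: 0.0503
finger_force: 0.0
shift [-0.0213  0.3239 -0.0254] turn 0.2288 | q7 -1.32
```

```bash
python3 shift.py '[[0,0.03,-0.01,0.02,0.05],[-0.004,0.07,-0.02,0.05,0.05],[-0.007,0.115,-0.025,0.09,0.05],[-0.01,0.16,-0.025,0.12,0.05],[-0.013,0.205,-0.025,0.15,0.05],[-0.016,0.25,-0.025,0.18,0.05],[-0.019,0.285,-0.025,0.21,0.05],[-0.021,0.31,-0.025,0.229,0.05],[-0.021,0.324,-0.025,0.229,0.05],[-0.021,0.324,-0.025,0.229,0.05]]'; python3 shift.py '[[0,0,0,0,0.05],[0,0,0,0,0.05],[0,0,0,0,0.05]]'
python3 - <<'E'
from h import *
im,c=grab("wrist"); print(robot.state()["eef_pos"],yaw()); carts(im,c)
go((.5394,-.3332,.1),-.561,2*np.pi)
E
```

```text
time: 56.5
eef_pos: [0.4977, -0.3314, 0.2451]
ee_rot: [[1.0, -0.002, -0.002], [-0.002, -1.0, 0.0], [-0.002, -0.0, -1.0]]
force: [-0.4, 0.7, 1.1]
width: 0.05
finger_force: 0.0
time: 56.8
eef_pos: [0.4987, -0.3285, 0.2469]
ee_rot: [[1.0, 0.002, 0.0], [0.002, -1.0, 0.001], [0.0, -0.001, -1.0]]
force: [-0.3, 0.3, -0.2]
width: 0.05
finger_force: 0.0
[ 0.4986922  -0.32881048  0.24698878] 0.0016563719075899416
px [ 33. 266.] c [0.4406 0.0029] l 0.0370 w 0.0167 yaw 0.242 red [([-0.008, 0.021], 9)]
px [327. 177.] c [ 0.5392 -0.3332] l 0.0361 w 0.0165 yaw 2.581 red [([0.001, 0.005], 11), ([0.008, 0.011], 40)]
shift [0.0406 0.0045 0.147 ] turn 0.5627 | q7 -0.9
```

```bash
python3 shift.py '[[0.015,0.002,0.02,0.1,0.06],[0.03,0.004,0.06,0.23,0.06],[0.04,0.0045,0.1,0.36,0.06],[0.0405,0.0045,0.13,0.48,0.06],[0.0405,0.0045,0.147,0.562,0.06],[0.0405,0.0045,0.147,0.562,0.06],[0.0405,0.0045,0.147,0.562,0.06],[0.0405,0.0045,0.147,0.562,0.06],[0.0405,0.0045,0.147,0.562,0.06],[0.0405,0.0045,0.147,0.562,0.06]]'
python3 - <<'E'
from h import *
go((.5394,-.3332,.030),-.561,2*np.pi)
E
```

```text
time: 57.85
eef_pos: [0.5394, -0.335, 0.1009]
ee_rot: [[0.846, -0.533, 0.002], [-0.533, -0.846, -0.001], [0.002, -0.0, -1.0]]
force: [0.2, 0.5, 0.2]
width: 0.06
finger_force: 0.0
shift [-0.0011 -0.0015  0.0709] turn -0.0009 | q7 -1.33
```

```bash
python3 shift.py '[[-0.001,-0.0015,0.02,0,0.06],[-0.001,-0.0015,0.04,0,0.06],[-0.001,-0.0015,0.058,0,0.06],[-0.001,-0.0015,0.068,0,0.06],[-0.001,-0.0015,0.071,0,0.06],[-0.001,-0.0015,0.071,0,0.06],[-0.001,-0.0015,0.071,0,0.012],[-0.001,-0.0015,0.071,0,0.012],[-0.001,-0.0015,0.071,0,0.012],[-0.001,-0.0015,0.071,0,0.012]]' 20; python3 shift.py '[[0,0,0,0,0.012],[0,0,0,0,0.012],[0,0,0,0,0.012],[0,0,0,0,0.012]]'; python3 shift.py '[[0,0,-0.01,0,0.012],[0,0,-0.03,0,0.012],[0,0,-0.07,0,0.012],[0,0,-0.11,0,0.012],[0,0,-0.12,0,0.012],[0,0,-0.12,0,0.012],[0,0,-0.12,0,0.012]]'
python3 - <<'E'
from h import *
go((.5019,.0032,.15),.229,2*np.pi)
E
```

```text
time: 58.85
eef_pos: [0.5391, -0.3329, 0.0292]
ee_rot: [[0.846, -0.533, 0.001], [-0.533, -0.846, -0.0], [0.001, -0.0, -1.0]]
force: [-0.6, -0.6, 0.9]
width: 0.0316
finger_force: 0.0
time: 59.25
eef_pos: [0.5389, -0.3329, 0.0289]
ee_rot: [[0.846, -0.533, 0.0], [-0.533, -0.846, -0.0], [0.0, -0.0, -1.0]]
force: [0.9, 0.7, 1.1]
width: 0.0178
finger_force: 20.0
time: 59.95
eef_pos: [0.538, -0.3318, 0.1474]
ee_rot: [[0.846, -0.533, -0.002], [-0.533, -0.846, 0.002], [-0.003, -0.0, -1.0]]
force: [-0.8, -0.3, -1.5]
width: 0.0177
finger_force: 20.0
shift [-0.2091 -0.2643 -0.002 ] turn -0.791 | q7 -1.36
```

```bash
python3 shift.py '[[-0.02,-0.025,0,-0.06,0.012],[-0.045,-0.056,0,-0.16,0.012],[-0.074,-0.093,0,-0.28,0.012],[-0.103,-0.13,0,-0.4,0.012],[-0.132,-0.167,0,-0.52,0.012],[-0.16,-0.2,0,-0.63,0.012],[-0.185,-0.233,0,-0.73,0.012],[-0.203,-0.257,0,-0.785,0.012],[-0.209,-0.264,0,-0.791,0.012],[-0.209,-0.264,0,-0.791,0.012]]'; python3 shift.py '[[0,0,0.015,0,0.012],[0,0,0.03,0,0.012],[0,0,0.035,0,0.012],[0,0,0.035,0,0.012],[0,0,0.035,0,0.012]]'
python3 - <<'E'
from h import *
go((.5019,.0034,.074),.229,2*np.pi)
E
```

```text
time: 60.95
eef_pos: [0.5014, 0.0034, 0.1474]
ee_rot: [[0.973, 0.229, -0.003], [0.229, -0.973, 0.0], [-0.003, -0.001, -1.0]]
force: [-0.1, -0.1, -2.0]
width: 0.0181
finger_force: 20.0
time: 61.45
eef_pos: [0.503, 0.0009, 0.1138]
ee_rot: [[0.974, 0.225, 0.0], [0.225, -0.974, -0.0], [-0.0, 0.001, -1.0]]
force: [0.9, 0.2, -3.1]
width: 0.0182
finger_force: 20.0
shift [-0.0005 -0.0027  0.0398] turn -0.002 | q7 -1.25
```

```bash
python3 shift.py '[[0,0,0.01,0,0.012],[0,0,0.025,0,0.012],[0,0,0.036,0,0.012],[0,0,0.04,0,0.012],[0,0,0.04,0,0.012],[0,0,0.04,0,0.012],[0,0,0.04,0,0.012]]'
python3 - <<'E'
from h import *
go((.5019,.0034,.056),.229,2*np.pi)
im,c=grab("wrist","w16"); h,S,v=hsv(im)
for b in blobs(((h>15)&(h<32)&(S>130)&(v>70)),200): print(b.min(0),b.max(0))
E
```

```text
time: 62.15
eef_pos: [0.5032, 0.002, 0.0742]
ee_rot: [[0.974, 0.227, 0.001], [0.227, -0.974, 0.0], [0.001, 0.0, -1.0]]
force: [0.3, 0.3, -2.2]
width: 0.0178
finger_force: 20.0
shift [-0.001  -0.0017  0.0182] turn -0.0003 | q7 -1.23
[366 350] [374 419]
[271 350] [281 419]
[291 240] [366 365]
[291 132] [360 216]
```

```bash
python3 shift.py '[[-0.001,-0.0016,0.003,0,0.012],[-0.001,-0.0016,0.007,0,0.012],[-0.001,-0.0016,0.011,0,0.012],[-0.001,-0.0016,0.015,0,0.012],[-0.001,-0.0016,0.018,0,0.012],[-0.001,-0.0016,0.018,0,0.012]]'
python3 - <<'E'
from h import *
go((.5019,.0034,.043),.229,2*np.pi)
E
```

```text
time: 62.8
eef_pos: [0.5012, 0.0032, 0.0552]
ee_rot: [[0.974, 0.227, -0.001], [0.227, -0.974, -0.0], [-0.001, -0.0, -1.0]]
force: [-0.1, -0.2, -1.3]
width: 0.0177
finger_force: 20.0
shift [ 0.0007 -0.      0.0122] turn -0.0003 | q7 -1.23
```

```bash
python3 shift.py '[[0.0003,0,0.004,0,0.012],[0.0003,0,0.008,0,0.012],[0.0003,0,0.011,0,0.012],[0.0003,0,0.0125,0,0.012],[0.0003,0,0.0135,0,0.012],[0.0003,0,0.0135,0,0.012]]'; python3 shift.py '[[0,0,-0.0005,0,0.05],[0,0,-0.0005,0,0.05],[0,0,-0.0005,0,0.05],[0,0,-0.0005,0,0.05],[0,0,-0.03,0,0.05],[0,0,-0.07,0,0.05],[0,0,-0.12,0,0.05],[0,0,-0.16,0,0.05],[0,0,-0.18,0,0.05],[0,0,-0.18,0,0.05]]'; python3 shift.py '[[0,0,0,0,0.05],[0,0,0,0,0.05],[0,0,0,0,0.05],[0,0,0,0,0.05]]'
python3 - <<'E'
from h import *
im,c=grab("wrist","w17"); print(robot.state()["eef_pos"]); carts(im,c,.07)
h,S,v=hsv(im); B=((h>100)&(h<125)&(S>120)&(v>40)); B[:,:250]=0;B[:,400:]=0
for b in blobs(cv2.morphologyEx(B.astype(np.uint8),cv2.MORPH_CLOSE,np.ones((5,5))),800): print("carrier",rect(c,b,.034))
im,c=grab("scene","s17"); carts(im,c,.07)
im,c=grab("top","t17"); carts(im,c,.07)
E
```

```text
time: 63.4
eef_pos: [0.5015, 0.0033, 0.0428]
ee_rot: [[0.974, 0.227, -0.0], [0.227, -0.974, 0.0], [-0.0, -0.0, -1.0]]
force: [-2.9, 0.1, 3.6]
width: 0.0179
finger_force: 20.0
time: 64.4
eef_pos: [0.5038, 0.0034, 0.2253]
ee_rot: [[0.974, 0.227, 0.007], [0.227, -0.974, 0.001], [0.007, 0.001, -1.0]]
force: [-0.6, 0.4, 0.0]
width: 0.05
finger_force: 0.0
time: 64.8
eef_pos: [0.5011, 0.0033, 0.2212]
ee_rot: [[0.974, 0.227, -0.002], [0.227, -0.974, -0.0], [-0.002, -0.0, -1.0]]
force: [0.1, -0.6, -0.5]
width: 0.0499
finger_force: 0.0
[0.5012405  0.00330818 0.22140352]
px [323. 218.] c [0.5067 0.0038] l 0.0259 w 0.0160 yaw 0.235 red [([-0.013, 0.003], 11), ([-0.006, 0.014], 46)]
px [322. 160.] c [0.5588 0.0156] l 0.0365 w 0.0162 yaw 0.224 red [([-0.003, 0.005], 12), ([-0.005, 0.014], 47), ([0.005, 0.017], 9)]
carrier (array([0.5023931 , 0.00210741], dtype=float32), np.float32(0.18131402), np.float32(0.063159), np.float32(0.22443718))
```

Run:
```python
from h import *
im=cv2.imread("pics/t17.png")[:,:,::-1]; c=cam("top"); h,s,v=hsv(im)
for b in blobs((v>150)&(s<40),300):
    m=b.mean(0)
    if 110<m[0]<300 and m[1]>180: print(m,rect(c,b,.06))
print(robot.finish_job())
```

```text
[161.10849057 272.40566038] (array([0.49597403, 0.32983008], dtype=float32), np.float32(0.1809894), np.float32(0.062017564), np.float32(0.1319891))
the job is handed in; nothing more can be done
None
```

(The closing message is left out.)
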